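# Fetch the ground stake from behind the handheld and the dummy load

## Robot

A 7-joint arm with a two-finger parallel gripper is mounted at the origin on the work surface. World frame = base frame: x ahead of the robot, y to its left, z up, the work surface at z = 0. Lengths are in mm, angles in rad, forces in N, time in s.
With the tool pointing down it reaches from about 400 to 875 mm from the base axis. Payload 4.4 kg.
Tool frame: the origin (TCP) lies at the very end of the fingers, on their centre line; the grasp point (between the pads) lies 19 mm behind it; z points along the fingers, x is the direction in which the jaws open and shut, and the axes are right-handed (so a half turn about z gives the same grasp; the last joint's range is limited). The gripper opens to 85 mm and grips with 20 to 120 N. Pads are 22 mm wide; open, the fingers measure 114 mm over their backs; the gripper's body (76 mm by 85 mm) begins 54 mm behind the grasp point. The pads swing forward as they close: fully open they stand 13 mm farther back than shut.
Start: joints at [1.138, 0.628, 0.038, 1.517, -0.027, 0.996, -0.02], TCP at [233.138, -606.766, 231.313] pointing down, gripper open.
Joint ranges: [-3.06, 3.06], [-0.37, 2.12], [-1.25, 1.32], [0.18, 2.47], [-1.1, 4.24], [0.23, 1.98], [-2.94, 2.94]. Speed limits (rad/s): [2.57, 2.57, 3.14, 3.14, 3.14, 3.14, 3.14].

## Interface

Orientations are given as [roll, pitch, yaw] about the fixed x, y, z axes, in that order (R = Rz(yaw) Ry(pitch) Rx(roll)).
In Python, from cell import telemetry, get_image, get_calibration, ctrl gives the robot as it stands. The module is installed in compiled form; this text tells all that it offers.
- The arm moves only by the tool arm_command, never from a script. Its arguments are lists of equal length, an entry for each row: "rot": the turn, a rotation vector about the world's x, y, z in degrees, a list of three; "slide": the shift along the world's x, y, z in mm, a list of three; "gripper": the finger opening in mm, from 0 to 85.4. A call has 1 to 5 rows; each row shifts and turns the pose as measured when the row begins; what a row does not reach is not made up. A row lasts 1/12 s, in which the tool goes at most 41.7 mm and 7.16 degrees, less where a joint would pass 70% of its speed; a pose out of reach is approached as far as the arm can. A call with a gripper value outside its range is refused whole. The fingers move at their own pace and stop on an object; the grip force is fixed at half the most. Time passes only in rows, so rows that do not move let the fingers close. It gives the time, the measured TCP pose, the force and the opening at its end, in the units of the state.
- telemetry.read_state(): the state, without advancing time (a new reading comes with each control period).
- get_image(name): name is "scene" or "top" or "wrist"; returns (picture, depth): 400x640x3 uint8, red, green, blue; 400x640 float32, mm along the optical axis (not along the pixel's ray), 0 where there is no reading.
- get_calibration(name): a dict with "fx", "fy", "cx", "cy" (pixels), "D" ([k1, k2, p1, p2, k3] as OpenCV has them; the pictures are not rectified), "xyz" and "attitude" of the camera in the world. Camera axes: x right, y up, looking along -z (the intrinsics and any distortion apply to the point x, -y, -z); pixel columns grow to the right and rows downward; lengths in mm; the calibration is good to about 2 mm. A picture is of the moment at which its call begins: read the wrist's pose just before it. get_calibration takes no time and is no camera call; for the wrist camera it gives the pose at the moment of the call.
- ctrl.finish_job(): hands the job in, once; it reports no verdict.
The state is a dict: "clock": time; "qpos": joint angles; "qd": joint speeds; "tau": joint torques, N m; "eef_pos": TCP position; "tool_rot": TCP orientation; "force": force on the tool from outside, world axes, zero at the start; "torque": the same for the moment, N m; "width": finger opening in mm.
Only numpy, scipy, OpenCV 4.12 (cv2) and the standard library are available. Lean on these libraries where they do the work, as an engineer would, in place of code of your own. Each camera call takes 0.05 s, during which the arm holds its last target.

## Task

I need the ground stake that lies behind the handheld radio and the finned dummy load on the kit board. First stand both of those upright, side by side, on the cork mat, leaving the stake lying where it is; then lay the stake centred in the two notches of the wooden rest, and only then stand the handheld centred and square on its oblong pad and the dummy load centred on its round pad again. Set things down rather than dropping them, tip nothing over, and leave the antenna, wing nut, screwdriver and everything else alone.

Things in the scene. Friction and masses are not known exactly. Their poses are not given: they have to be found in the camera images.
- handheld: Orange handheld transceiver standing upright on its oblong pad: 40 (x) x 58 (y) x 100 mm (z), dark speaker panel on its -x face; three studs 10 to 12 mm thick rise up to 10 mm above its top. About 0.3 kg. Origin: centre of its underside. Best grasped from above across its 40 mm (along its x), near the top.
- dummy_load: Dummy load standing upright on its round pad: finned aluminium cylinder, 56 mm diameter, 95 mm high, with a coax socket 20 mm wide and 12 mm high on its top. About 0.4 kg. Origin: centre of its underside, z up.
- stake: Galvanized ground stake lying flat on the kit board behind the two standing things (seen from the robot): square bar 18 mm wide and 18 mm high, 170 mm long along its x, from the point at x = -85 mm to the end of its T-head at x = +85 mm; the head is 14 mm long, 42 mm wide (y), 18 mm high, level with the bar. About 0.3 kg, balances about 17 mm from the origin towards the head. Origin: mid-length, on its underside, x along it, z up.
- square_pad: Fixed grey oblong pad, home of the handheld, 64 (x) x 84 (y) x 4 mm thick with a dark inlay, lying on the fixed olive kit board (260 x 240 mm, 4 mm thick). Origin: centre of its underside; its top is 4 mm above the origin. The handheld stands on it with its x along the pad's x (either way round).
- round_pad: Fixed grey round pad, home of the dummy load, 74 mm diameter, 4 mm thick with a dark inlay, on the same board beside the oblong pad. Origin: centre of its underside; its top is 4 mm above the origin.
- mat: Fixed cork mat on the cart top at one side (left or right), 200 mm (x) x 120 mm (y) x 4 mm thick, where the two standing things are parked. Origin: centre of its underside; its top is 4 mm above the origin.
- rest: Fixed wooden stake rest at the other side: plywood base 150 (x) x 80 (y) x 6 mm with two notched saddles, each 12 mm thick, at x = -45 and +45 mm. The notches are 34 mm wide (y), open upwards, their floor 20 mm and the tops of their sides 40 mm above the origin. The stake lies in both notches along the rest's x (head at either end), its underside then 20 mm above the origin, its middle over the rest's. Origin: centre of the base's underside.
- antenna: Black collapsed whip antenna, 172 mm long along its x, up to 14 mm thick, lying on the kit board about 85 mm behind the stake, loose. Leave alone. Origin: mid-length, underside.
- wing_nut: Loose brass wing nut, 35 mm across the wings and 19 mm high, on the kit board's near edge. Leave alone. Origin: centre of its underside.
- screwdriver: Loose stubby screwdriver with a black handle, about 120 mm long along its x, 26 mm thick, lying on the cart top at the far right of the kit board. Leave alone. Origin: on its underside, where handle meets collar.
Things that resemble listed ones, but are neither listed nor needed, are in the scene too. There is more than one size of the stake; the job needs the middle-sized.

How it is judged (in metres and radians):
On the way, in this order (a step that is already met when the one before it is completed fails the run):
1. handheld and dummy load both stand upright and released on the cork mat, with the stake still lying where it was (within 30 mm) (angle between each of handheld, dummy_load's own z axis and vertical below 0.1 rad and contact force between the fingers and handheld below 0.1 N and linear speed of each of handheld, dummy_load below 0.02 m/s and x of handheld in the frame of mat between -0.1 and 0.1 m and y of handheld in the frame of mat between -0.06 and 0.06 m and z of handheld in the frame of mat between 0 and 0.008 m and contact force between the fingers and dummy_load below 0.1 N and x of dummy_load in the frame of mat between -0.1 and 0.1 m and y of dummy_load in the frame of mat between -0.06 and 0.06 m and z of dummy_load in the frame of mat between 0 and 0.008 m and distance of stake from where it was at the start of the episode below 0.03 m), for 0.2 s.
2. stake lies released in the rest's notches while both others still stand on the mat (horizontal distance between stake and rest below 0.02 m and angle between the x axis of stake and the x axis of rest, either way round below 0.2 rad and z of stake in the frame of rest between 0.015 and 0.025 m and contact force between the fingers and stake below 0.1 N and linear speed of each of stake, handheld, dummy_load below 0.02 m/s and angle between each of handheld, dummy_load's own z axis and vertical below 0.1 rad and contact force between the fingers and handheld below 0.1 N and x of handheld in the frame of mat between -0.1 and 0.1 m and y of handheld in the frame of mat between -0.06 and 0.06 m and z of handheld in the frame of mat between 0 and 0.008 m and contact force between the fingers and dummy_load below 0.1 N and x of dummy_load in the frame of mat between -0.1 and 0.1 m and y of dummy_load in the frame of mat between -0.06 and 0.06 m and z of dummy_load in the frame of mat between 0 and 0.008 m), for 0.2 s.
At the end, for the whole second after the job is handed in: Stake in both notches of the rest: middle within 20 mm of the rest's, along it within 0.2 rad. Handheld upright on the oblong pad, within 14 mm of its centre and 0.25 rad of square; dummy load upright on the round pad within 14 mm of its centre. All released and at rest (horizontal distance between stake and rest below 0.02 m and angle between the x axis of stake and the x axis of rest, either way round below 0.2 rad and z of stake in the frame of rest between 0.015 and 0.025 m and contact force between the fingers and stake below 0.1 N and linear speed of each of stake, handheld, dummy_load below 0.02 m/s and horizontal distance between handheld and square_pad below 0.014 m and z of handheld in the frame of square_pad between 0 and 0.008 m and angle between each of handheld, dummy_load's own z axis and vertical below 0.1 rad and contact force between the fingers and handheld below 0.1 N and angle between the x axis of handheld and the x axis of square_pad, either way round below 0.25 rad and horizontal distance between dummy_load and round_pad below 0.014 m and z of dummy_load in the frame of round_pad between 0 and 0.008 m and contact force between the fingers and dummy_load below 0.1 N); the robot touches nothing.
It fails at once if handheld, dummy load or stake dropped or thrown (faster than 0.7 m/s out of the fingers) ((linear speed of handheld above 0.7 m/s and contact force between the fingers and handheld below 0.05 N) or (linear speed of dummy_load above 0.7 m/s and contact force between the fingers and dummy_load below 0.05 N) or (linear speed of stake above 0.7 m/s and contact force between the fingers and stake below 0.05 N)).
It fails at once if handheld or dummy load tipped over (angle between any of handheld, dummy_load's own z axis and vertical above 0.6 rad).
It fails at once if antenna, wing nut or screwdriver disturbed (moved more than 25 mm) (distance of any of antenna, wing_nut, screwdriver from where it was at the start of the episode above 0.025 m).
It also fails if it takes over 128 s, if anything falls off the work surface, if the arm or the gripper's body presses on something with over 40 N, if the wrist force passes 120 N, or if a joint passes its speed limit or range.

## Working session

There is one attempt and no reset: what is moved stays moved. The work goes in short steps, Python scripts to look and compute and a tool call to move; the robot and the scene stay as the last step left them, time stands still between calls to the robot, and variables do not carry over. Pictures are saved under pics/ and viewed, and the job is handed in when it is done.

Besides the shell and the picture viewer there is one more tool, called after ">>>" as name(argument=value, ...) on one line, values as JSON. arm_command: Moves the arm, as the interface text tells. Its arguments: {"type":"object","properties":{"rot":{"type":"array"},"slide":{"type":"array"},"gripper":{"type":"array"}},"required":["rot","slide","gripper"]}

```bash
mkdir -p pics; cat > h.py <<'E'
import numpy as np, cv2
from scipy.spatial.transform import Rotation as R
from cell import telemetry, get_image, get_calibration, ctrl
def cam(n):
    c=get_calibration(n)
    K=np.array([[c['fx'],0,c['cx']],[0,c['fy'],c['cy']],[0,0,1.]])
    a=np.array(c['attitude'],float)
    M=R.from_euler('xyz',a).as_matrix() if a.size==3 else a
    return K,np.array(c['D'],float),np.array(c['xyz'],float),M
def rays(cm,px):
    K,D,t,M=cm
    u=cv2.undistortPoints(np.array(px,float).reshape(-1,1,2),K,D).reshape(-1,2)
    return np.c_[u[:,0],-u[:,1],-np.ones(len(u))]@M.T
def onplane(cm,px,z):
    d=rays(cm,px); return cm[2]+d*((z-cm[2][2])/d[:,2])[:,None]
def cloud(cm,dep):
    h,w=dep.shape; v,u=np.mgrid[:h,:w]
    d=rays(cm,np.c_[u.ravel(),v.ravel()])
    return (cm[2]+d*dep.reshape(-1,1)).reshape(h,w,3)
def proj(cm,P):
    K,D,t,M=cm; q=(np.atleast_2d(P)-t)@M; q=q*[1,-1,-1]
    return cv2.projectPoints(q,np.zeros(3),np.zeros(3),K,D)[0].reshape(-1,2)
def shot(n,tag):
    cm=cam(n); im,dep=get_image(n)
    cv2.imwrite(f'pics/{tag}.png',im[:,:,::-1]); np.savez(f'{tag}.npz',im=im,dep=dep,K=cm[0],D=cm[1],t=cm[2],M=cm[3])
    return cm,im,dep
def load(tag):
    f=np.load(f'{tag}.npz'); return (f['K'],f['D'],f['t'],f['M']),f['im'],f['dep']
E
python3 - <<'E'
from h import *
s=telemetry.read_state(); print(s)
for n in('scene','top','wrist'):
    print(n,get_calibration(n))
    shot(n,n+'0')
E
```

```text
{'clock': 0.0, 'qpos': array([ 1.13819863,  0.62934685,  0.03845829,  1.51835287, -0.02700384,
        0.99629746, -0.02000917]), 'qd': array([ 5.30788590e-04,  7.00019982e-05,  1.50152935e-03, -8.12053528e-04,
        6.62095660e-04,  1.30337350e-03, -5.84057641e-04]), 'tau': array([-1.52585944e-03, -5.63413095e+01,  1.22581422e+00, -1.93448031e+01,
        1.09946533e-02,  1.05051047e-02,  6.39100293e-06]), 'eef_pos': array([ 232.90656458, -606.17937537,  230.39375354]), 'tool_rot': array([ 3.14156161e+00,  1.88581132e-03, -1.20402281e+00]), 'force': array([-0.94479589, -0.22195788, -0.00557301]), 'torque': array([ 0.08417328,  0.00880685, -0.01599218]), 'width': 85.27497617114646}
scene {'fx': 375.0678908672989, 'fy': 375.0678908672989, 'cx': 320.6154119657069, 'cy': 205.97526401173093, 'D': array([-0.02208611,  0.        ,  0.        ,  0.        ,  0.        ]), 'xyz': array([814.27088246, 628.85356626, 691.06842934]), 'attitude': array([ 0.84698463, -0.00296108,  2.57320822])}
top {'fx': 389.65605055555005, 'fy': 389.65605055555005, 'cx': 315.8609957015354, 'cy': 200.80373467599998, 'D': array([-0.00626949,  0.        ,  0.        ,  0.        ,  0.        ]), 'xyz': array([250.46919827,  -4.34927645, 956.21602707]), 'attitude': array([ 0.21012025,  0.00269911, -1.55475653])}
wrist {'fx': 309.3477756963401, 'fy': 309.3477756963401, 'cx': 314.0870122143883, 'cy': 195.08818606500452, 'D': array([-0.04078352,  0.        ,  0.        ,  0.        ,  0.        ]), 'xyz': array([ 304.51255703, -578.5642882 ,  373.9427267 ]), 'attitude': array([-3.02937713e-01,  9.71218730e-04, -1.20410947e+00])}
```

View pics/top0.png

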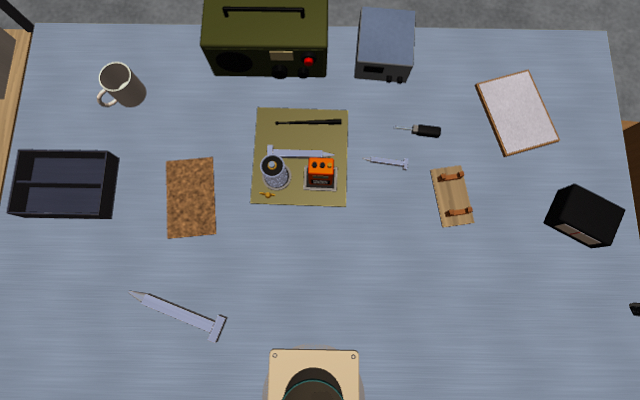

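View pics/scene0.png

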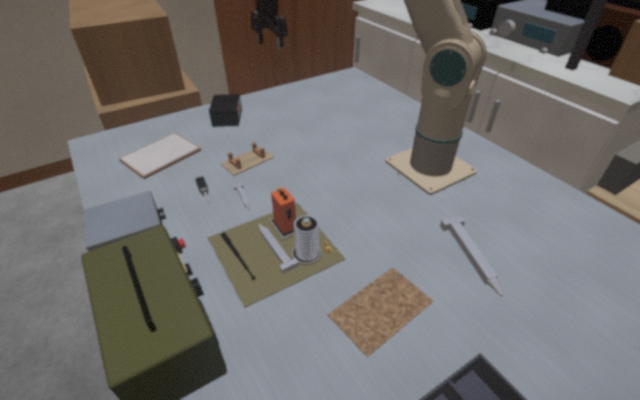

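View pics/wrist0.png

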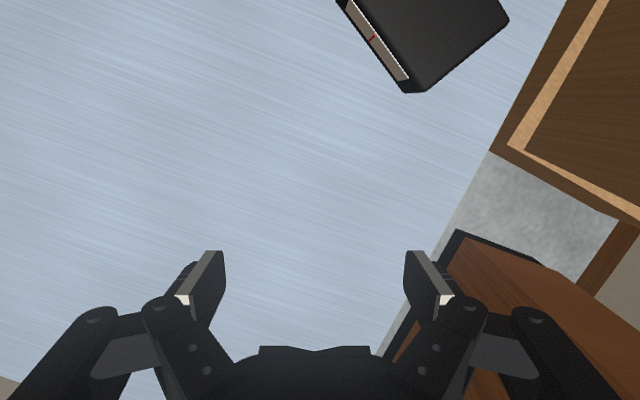

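Top view: the candidates for the stake are the big one at (180,315) on the cart, the small one at (388,162) on the cart, and the middle-sized one at (300,153) on the board behind the radio (320,170) and dummy load (273,170). I choose the one on the board. The mat is at (190,197), left. The rest is at (451,196), right.

```bash
python3 - <<'E'
from h import *
cm,im,dep=load('top0')
c=im[95:215,240:360][:,:,::-1]; a=cv2.resize(c,None,fx=4,fy=4,interpolation=cv2.INTER_CUBIC)
c=im[150:240,420:490][:,:,::-1]; b=cv2.resize(c,(280,360),interpolation=cv2.INTER_CUBIC)
o=np.zeros((480,770,3),np.uint8);o[:,:480]=a;o[:360,485:765]=b
cv2.imwrite('pics/crop0.png',o)
P=cloud(cm,dep); hsv=cv2.cvtColor(im,cv2.COLOR_RGB2HSV)
for u,v in [(190,197),(300,110),(320,160),(272,165),(285,152),(320,154),(450,196),(60,100),(451,177),(458,211),(305,123)]:
    print((u,v),P[v,u].round(1),hsv[v,u],dep[v-1:v+2,u-1:u+2].std().round(2))
E
```

```text
(190, 197) [457.8 316.3   6.7] [ 14 144 119] 1.11
(300, 110) [695.7  47.    6.9] [ 24 117 122] 1.99
(320, 160) [526.   -7.1 109.3] [ 13 255 222] 0.92
(272, 165) [511.3 101.1 113.3] [108  50 169] 0.82
(285, 152) [574.2  81.2  21.8] [115  46 179] 0.89
(320, 154) [569.6  -7.1  23.8] [115  45 175] 1.44
(450, 196) [ 470.7 -333.8    5.3] [ 17 110 137] 1.75
(60, 100) [718.4 688.2   1. ] [107  47 158] 325.49
(451, 177) [ 515.2 -333.1   22.3] [ 12 178 156] 1.91
(458, 211) [ 430.3 -346.8   18.2] [ 12 179 154] 1.99
(305, 123) [657.   32.8  12.6] [24 98 13] 4.97
```

View pics/crop0.png

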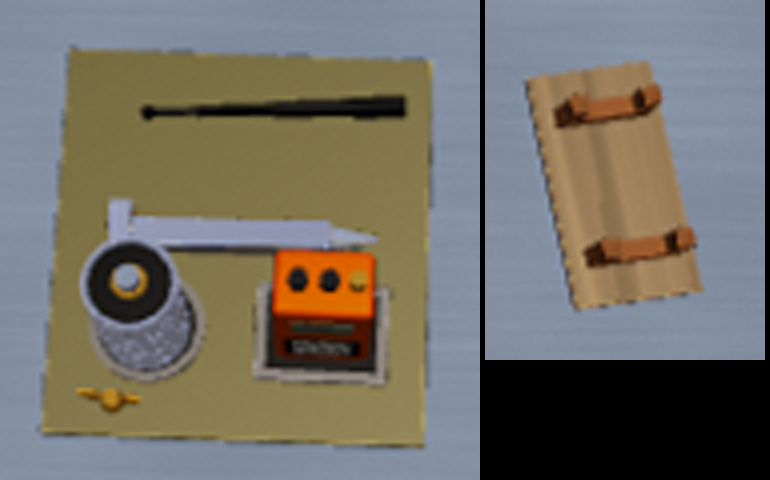

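```bash
cat > meas.py <<'E'
from h import *
import sys
def big(m):
    m=cv2.morphologyEx(m.astype(np.uint8)*255,cv2.MORPH_OPEN,np.ones((2,2)))
    c,_=cv2.findContours(m,cv2.RETR_EXTERNAL,cv2.CHAIN_APPROX_NONE); return max(c,key=cv2.contourArea).reshape(-1,2)
def rect(cm,m,z):
    p=onplane(cm,big(m),z)[:,:2]
    r=cv2.minAreaRect(p.astype(np.float32)); b=cv2.boxPoints(r)
    e=b[1]-b[0]; f=b[2]-b[1]
    l=e if np.linalg.norm(e)>np.linalg.norm(f) else f
    return np.round(r[0],1),np.round(r[1],1),'long axis deg %.1f'%(np.degrees(np.arctan2(l[1],l[0]))%180)
E
python3 - <<'E'
from meas import *
cm,im,dep=load('top0'); hsv=cv2.cvtColor(im,cv2.COLOR_RGB2HSV); H,S,V=[hsv[...,i].astype(int) for i in range(3)]
P=cloud(cm,dep)
def box(u0,u1,v0,v1):
    m=np.zeros(H.shape,bool); m[v0:v1,u0:u1]=1; return m
print('mat',rect(cm,box(150,230,140,250)&(H<25)&(S>90),4))
print('rest',rect(cm,box(420,490,150,240)&(H<30)&(S>60),6))
print('board',rect(cm,box(240,360,98,215)&(H<35)&(S>60),4))
print('handtop',rect(cm,box(300,345,150,200)&(H<20)&(S>200)&(V>190),108))
m=box(250,300,150,190)
c=big((P[...,2]>95)&m); p=onplane(cm,c,103)[:,:2]; print('dummy',cv2.minEnclosingCircle(p.astype(np.float32)), cv2.minAreaRect(p.astype(np.float32)))
for n,u0,u1,v0,v1 in(('stake',262,340,143,160),):
    mm=box(u0,u1,v0,v1)&(H>100)&(P[...,2]<40)&(P[...,2]>12)
    print(n,rect(cm,mm,22),P[mm].min(0),P[mm].max(0))
print('saddles')
mm=box(420,490,150,240)&(P[...,2]>14); q=P[mm]
for s in(q[q[:,0]>475],q[q[:,0]<475]): print(s.mean(0),s.min(0),s.max(0))
print('wing',P[box(258,282,188,202)&(S>150)].mean(0))
print('ant',P[box(270,345,116,128)&(V<50)].mean(0))
print('crop handheld edge front')
E
```

```text
mat (array([457.1, 314.3]), array([197.9, 118.4]), 'long axis deg 6.4')
rest (array([ 469.6, -341.2]), array([148.6,  82.7]), 'long axis deg 9.3')
board (array([569.6,  41.7]), array([237.8, 257.8]), 'long axis deg 178.7')
handtop (array([511.1, -10.7]), array([35.5, 52.4]), 'long axis deg 90.9')
dummy ((511.6955871582031, 100.72906494140625), 28.493270874023438) ((511.1186218261719, 101.19039916992188), (54.942413330078125, 52.623634338378906), 1.9013171195983887)
stake (array([569.7,  41.7]), array([168.1,  26.5]), 'long axis deg 84.9') [563.47272177 -40.14196742  12.14353506] [592.51017112 127.07006431  27.39309166]
saddles
[ 516.51975184 -329.62335384   27.97583438] [ 506.35877187 -357.60505884   15.26983876] [ 526.61513713 -301.24755003   42.68766394]
[ 406.61339357 -303.63296722  139.78406472] [ 250.46919827 -372.20088198   14.42155244] [439.02281521  -4.34927645 956.21602707]
wing [466.13688142 122.95706485  16.18293248]
ant [659.75192171   7.43242184  14.70012951]
crop handheld edge front
```

>>> arm_command(rot=[[0, 0, 4], [0, 0, 4], [0, 0, 4], [0, 0, 4], [0, 0, 4]], slide=[[15.5, 37.5, 5], [15.5, 37.5, 5], [15.5, 37.5, 5], [15.5, 37.5, 5], [15.5, 37.5, 5]], gripper=[85, 85, 85, 85, 85])

```text
clock: 0.57
eef_pos: [303.2, -420.7, 251.8]
tool_rot: [3.134, 0.002, -0.857]
force: [1.0, -0.8, 0.8]
width: 84.7
```

>>> arm_command(rot=[[0, 0, 4], [0, 0, 4], [0, 0, 4], [0, 0, 4], [0, 0, 4]], slide=[[15.5, 37.5, 5], [15.5, 37.5, 5], [15.5, 37.5, 5], [15.5, 37.5, 5], [15.5, 37.5, 5]], gripper=[85, 85, 85, 85, 85])

```text
clock: 0.98
eef_pos: [379.4, -228.3, 277.0]
tool_rot: [3.133, 0.003, -0.492]
force: [0.8, 0.0, -0.0]
width: 85.1
```

>>> arm_command(rot=[[0, 0, 4], [0, 0, 4], [0, 0, 4], [0, 0, 4], [0, 0, 4]], slide=[[15.5, 37.5, 5], [15.5, 37.5, 5], [15.5, 37.5, 5], [15.5, 37.5, 5], [15.5, 37.5, 5]], gripper=[85, 85, 85, 85, 85])

```text
clock: 1.4
eef_pos: [455.7, -36.3, 303.1]
tool_rot: [3.132, 0.002, -0.126]
force: [0.6, -0.9, 0.4]
width: 84.9
```

>>> arm_command(rot=[[0, 0, 3.5], [0, 0, 3.5], [0.5, 0, 0.2], [0, 0, 0]], slide=[[10, 35, 0], [10, 35, 0], [5, 6, 0], [0, 0, 0]], gripper=[85, 85, 85, 85])

```text
clock: 1.73
eef_pos: [483.9, 54.3, 304.9]
tool_rot: [-3.136, -0.004, 0.024]
force: [-0.3, 0.1, -0.6]
width: 85.4
```

```bash
python3 - <<'E'
from h import *
s=telemetry.read_state(); print(s['eef_pos'],s['tool_rot'])
shot('wrist','w1')
E
```

```text
[483.89308854  54.34764119 304.91132202] [-3.13607339 -0.00424479  0.0235588 ]
```

View pics/w1.png

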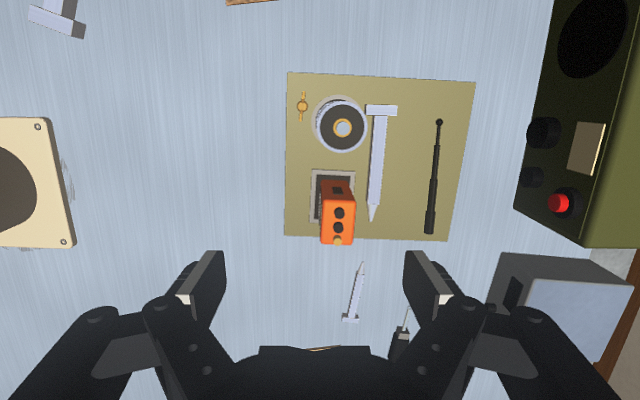

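Wrist view: handheld top at (338,222), dummy load at (341,125), middle-sized stake from the head at (380,110) to the point at (372,218), wing nut at (302,104), antenna at (436,175), and the small stake at (353,290). The choice is confirmed.

```bash
python3 - <<'E'
from meas import *
s=telemetry.read_state(); print(s['qpos'].round(2))
cm,im,dep=load('w1'); hsv=cv2.cvtColor(im,cv2.COLOR_RGB2HSV); H,S,V=[hsv[...,i].astype(int) for i in range(3)]
P=cloud(cm,dep)
def box(u0,u1,v0,v1):
    m=np.zeros(H.shape,bool); m[v0:v1,u0:u1]=1; return m
print('board',rect(cm,box(280,480,65,248)&(H<35)&(S>60),4))
print('handtop',rect(cm,box(315,360,180,248)&(H<20)&(S>200)&(V>210),108))
print(P[215,338],P[110,320],P[160,378])
c=big((P[...,2]>90)&box(305,375,90,160)); p=onplane(cm,c,103)[:,:2]; print('dummy',cv2.minEnclosingCircle(p.astype(np.float32)))
mm=box(360,400,98,225)&(H>100)&(V>110)&(P[...,2]>12)&(P[...,2]<40)
print('stake',rect(cm,mm,22))
c=cv2.resize(im[70:250,280:400][:,:,::-1],None,fx=3.3,fy=3.3,interpolation=cv2.INTER_CUBIC); cv2.imwrite('pics/w1c.png',c)
E
```

```text
[ 0.17  0.33 -0.45  1.85  0.17  0.99 -0.33]
board (array([575.1,  35.7]), array([253.6, 259.2]), 'long axis deg 178.8')Traceback (most recent call last):
  File "<stdin>", line 8, in <module>
  File "meas.py", line 7, in rect
    p=onplane(cm,big(m),z)[:,:2]
                 ~~~^^^
  File "meas.py", line 5, in big
    c,_=cv2.findContours(m,cv2.RETR_EXTERNAL,cv2.CHAIN_APPROX_NONE); return max(c,key=cv2.contourArea).reshape(-1,2)
                                                                            ~~~^^^^^^^^^^^^^^^^^^^^^^^
ValueError: max() iterable argument is empty
```

```bash
python3 - <<'E'
from meas import *
cm,im,dep=load('w1'); hsv=cv2.cvtColor(im,cv2.COLOR_RGB2HSV); H,S,V=[hsv[...,i].astype(int) for i in range(3)]
P=cloud(cm,dep)
c=cv2.resize(im[70:250,280:400][:,:,::-1],None,fx=3.3,fy=3.3,interpolation=cv2.INTER_CUBIC); cv2.imwrite('pics/w1c.png',c)
def box(u0,u1,v0,v1):
    m=np.zeros(H.shape,bool); m[v0:v1,u0:u1]=1; return m
print(hsv[215,330],hsv[200,330],hsv[230,330])
print(P[215,330],P[110,320],P[160,378])
c=big((P[...,2]>90)&box(305,375,90,160)); p=onplane(cm,c,103)[:,:2]; print('dummy',cv2.minEnclosingCircle(p.astype(np.float32)))
mm=box(360,400,98,225)&(H>100)&(V>110)&(P[...,2]>12)&(P[...,2]<40)
print('stake',rect(cm,mm,22))
print('handtop',rect(cm,box(315,360,180,248)&(H<20)&(S>200)&(P[...,2]>98),108))
E
```

```text
[ 12 189 243] [  7 195 214] [ 11 188 243]
[505.11408832   1.72992777 108.62998997] [491.83941361 118.34950679  30.44513429] [574.93462993  52.63402264  23.04285081]
dummy ((515.9976806640625, 101.74246215820312), 28.358457565307617)
stake (array([574.7,  36. ]), array([150.7,  17.5]), 'long axis deg 89.5')Traceback (most recent call last):
  File "<stdin>", line 12, in <module>
  File "meas.py", line 7, in rect
    p=onplane(cm,big(m),z)[:,:2]
                 ~~~^^^
  File "meas.py", line 5, in big
    c,_=cv2.findContours(m,cv2.RETR_EXTERNAL,cv2.CHAIN_APPROX_NONE); return max(c,key=cv2.contourArea).reshape(-1,2)
                                                                            ~~~^^^^^^^^^^^^^^^^^^^^^^^
ValueError: max() iterable argument is empty
```

View pics/w1c.png

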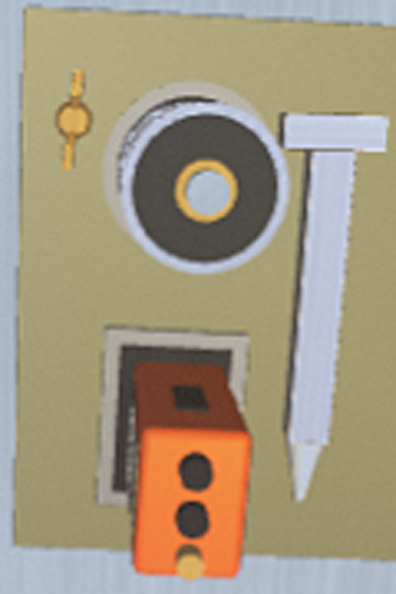

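```bash
python3 - <<'E'
from meas import *
cm,im,dep=load('w1'); hsv=cv2.cvtColor(im,cv2.COLOR_RGB2HSV); H,S,V=[hsv[...,i].astype(int) for i in range(3)]
P=cloud(cm,dep)
def box(u0,u1,v0,v1):
    m=np.zeros(H.shape,bool); m[v0:v1,u0:u1]=1; return m
print('handtop',rect(cm,box(315,360,180,250)&(H<20)&(S>150)&(V>225),108))
# corners of parts by eye from crop (px/3.3+origin)
f=lambda L:[(280+a/3.3,70+b/3.3) for a,b in L]
print('hand corners',onplane(cm,f([(142,432),(252,437),(243,572),(138,567)]),108).round(1))
print('pad corners',onplane(cm,f([(107,327),(250,337),(97,500)]),8).round(1))
print('stake head/pt',onplane(cm,f([(287,115),(387,118),(387,152),(287,150)]),22).round(1),onplane(cm,f([(302,500)]),13).round(1))
e=np.array(f([(103,165),(180,80),(150,235)]));print(onplane(cm,e,8).round(1))
cm,im,dep=load('top0')
f=lambda L:[(240+a/4,95+b/4) for a,b in L]
print('top hand',onplane(cm,f([(276,250),(374,252),(377,317),(274,317)]),108).round(1))
print('top pad',onplane(cm,f([(257,376),(384,383),(390,288),(258,283)]),8).round(1))
print('top stake head',onplane(cm,f([(107,200),(130,199)]),22).round(1),onplane(cm,f([(378,240)]),13).round(1))
E
```

```text
handtop (array([515.9,  -9.2]), array([54.9, 37.1]), 'long axis deg 88.3')
hand corners [[496.4  18.8 108. ]
 [535.2  17.7 108. ]
 [535.3 -34.6 108. ]
 [496.6 -33.4 108. ]]
pad corners [[483.8  34.3   8. ]
 [547.1  31.2   8. ]
 [480.9 -47.7   8. ]]
stake head/pt [[554.4 126.3  22. ]
 [595.1 126.3  22. ]
 [596.4 112.9  22. ]
 [555.4 112.6  22. ]] [[575.2 -43.7  13. ]]
[[480.6 103.9   8. ]
 [511.6 139.    8. ]
 [501.4  75.    8. ]]
top hand [[532.   18.1 108. ]
 [531.7 -37.8 108. ]
 [493.3 -39.7 108. ]
 [492.4  18.5 108. ]]
top pad [[482.4  31.    8. ]
 [479.1 -48.5   8. ]
 [541.1 -52.    8. ]
 [543.1  31.7   8. ]]
top stake head [[592.1 127.9  22. ]
 [593.  113.4  22. ]] [[571.2 -44.   13. ]]
```

>>> arm_command(rot=[[-0.3, 0, -1.5], [0, 0, -1.4], [0, 0, 0], [0, 0, 0], [0, 0, 0]], slide=[[15, -32, -15], [15, -32, -15], [0, 0, -40], [0, 0, -20], [0, 0, 0]], gripper=[85, 85, 85, 85, 85])

```text
clock: 2.2
eef_pos: [513.0, -19.8, 213.4]
tool_rot: [3.137, -0.008, -0.039]
force: [-0.8, -0.5, -0.9]
width: 85.1
```

>>> arm_command(rot=[[0.2, 0.4, 0.4], [0, 0, 0], [0, 0, 0], [0, 0, 0], [0, 0, 0]], slide=[[1, 9, -35], [0, 0, -35], [0, 0, -30], [0, 0, -15], [0, 0, 0]], gripper=[85, 85, 85, 85, 85])

```text
clock: 2.62
eef_pos: [514.3, -18.7, 98.8]
tool_rot: [3.135, -0.005, -0.045]
force: [0.4, -0.2, -0.2]
width: 84.7
```

>>> arm_command(rot=[[0.3, 0.2, 1], [0, 0, 0], [0, 0, 0]], slide=[[0, 8.5, -5], [0, 0, -10], [0, 0, 0]], gripper=[85, 85, 85])

```text
clock: 2.87
eef_pos: [515.7, -11.3, 85.9]
tool_rot: [3.139, -0.004, -0.029]
force: [-0.6, -0.5, 0.1]
width: 84.8
```

>>> arm_command(rot=[[0, 0.2, 0], [0, 0, 0], [0, 0, 0]], slide=[[-1, 1, -12], [0, 0, 0], [0, 0, 0]], gripper=[85, 85, 85])

```text
clock: 3.12
eef_pos: [516.7, -10.1, 75.1]
tool_rot: [3.139, -0.006, -0.029]
force: [1.1, 0.2, 0.7]
width: 84.9
```

```bash
python3 - <<'E'
from h import *
shot('wrist','w2')
E
```

```text
(no output)
```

View pics/w2.png

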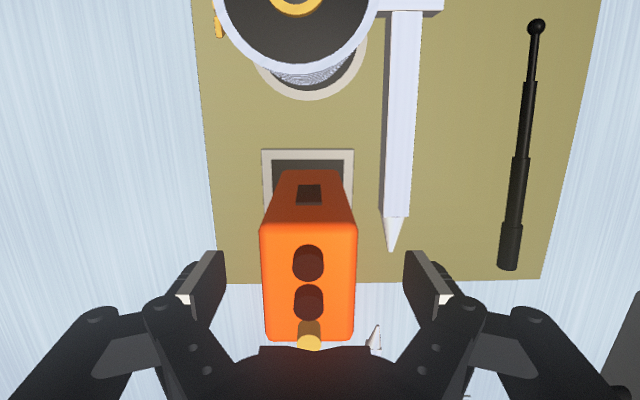

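The handheld is between the jaws (columns 260–357, jaws centred at 314), about 2.5 mm towards -x. I shift and close.

>>> arm_command(rot=[[0, 0, 0], [0, 0, 0], [0, 0, 0], [0, 0, 0], [0, 0, 0]], slide=[[-2.5, 0, -3], [0, 0, 0], [0, 0, 0], [0, 0, 0], [0, 0, 0]], gripper=[85, 70, 45, 30, 30])

```text
clock: 3.58
eef_pos: [514.2, -10.3, 72.9]
tool_rot: [3.139, -0.007, -0.029]
force: [-1.3, 0.6, 10.7]
width: 38.9
```

>>> arm_command(rot=[[0, 0, 0], [0, 0, 0], [0, 0, 0], [0, 0, 0], [0, 0, 0]], slide=[[0, 0, 0], [0, 0, 0], [0, 0, 0], [0, 0, 0], [0, 0, 0]], gripper=[30, 30, 30, 30, 30])

```text
clock: 4.0
eef_pos: [514.2, -10.3, 73.0]
tool_rot: [3.139, -0.007, -0.029]
force: [-0.7, 0.6, -0.5]
width: 39.5
```

>>> arm_command(rot=[[0, 0, 0], [0, 0, 0], [0, 0, 0], [0, 0, 0], [0, 0, 0]], slide=[[0, 0, 10], [0, 0, 25], [0, 0, 35], [0, 0, 35], [0, 0, 20]], gripper=[30, 30, 30, 30, 30])

```text
clock: 4.42
eef_pos: [506.7, -10.4, 198.0]
tool_rot: [3.139, 0.011, -0.027]
force: [0.9, -0.4, -3.8]
width: 39.1
```

>>> arm_command(rot=[[0, 0, 0], [0, 0, 0], [0, 0, 0], [0, 0, 0], [0, 0, 0]], slide=[[0, 20, 5], [0, 35, 0], [0, 40, 0], [0, 40, 0], [0, 40, 0]], gripper=[30, 30, 30, 30, 30])

```text
clock: 4.83
eef_pos: [508.2, 155.5, 211.4]
tool_rot: [3.13, 0.002, -0.052]
force: [0.6, 0.2, -3.0]
width: 39.1
```

>>> arm_command(rot=[[0, 0, 0], [0, 0, 0], [0, 0, 0], [0, 0, 0], [0, 0, 0]], slide=[[0, 40, 0], [0, 40, 0], [0, 30, 0], [0, 10, 0], [0, 0, 0]], gripper=[30, 30, 30, 30, 30])

```text
clock: 5.25
eef_pos: [502.0, 292.3, 213.6]
tool_rot: [3.137, 0.005, -0.039]
force: [-0.2, -0.6, -3.3]
width: 39.0
```

>>> arm_command(rot=[[0.2, 0, 0.5], [0, 0, 0], [0, 0, 0], [0, 0, 0], [0, 0, 0]], slide=[[5, 25, -15], [0, 0, -30], [0, 0, -35], [0, 0, -20], [0, 0, 0]], gripper=[30, 30, 30, 30, 30])

```text
clock: 5.67
eef_pos: [508.3, 311.3, 112.9]
tool_rot: [3.137, 0.002, -0.033]
force: [-0.6, -1.7, -3.6]
width: 39.4
```

>>> arm_command(rot=[[0, 0, 0.3], [0, 0, 0], [0, 0, 0], [0, 0, 0], [0, 0, 0]], slide=[[0, 7, -15], [0, 0, -15], [0, 0, -5], [0, 0, 0], [0, 0, 0]], gripper=[30, 30, 30, 30, 30])

```text
clock: 6.08
eef_pos: [511.1, 309.3, 80.0]
tool_rot: [3.13, 0.002, -0.036]
force: [1.2, 0.7, -3.2]
width: 39.2
```

>>> arm_command(rot=[[0.5, 0, 0], [0, 0, 0], [0, 0, 0], [0, 0, 0]], slide=[[0, 3, -5], [0, 0, -3], [0, 0, 0], [0, 0, 0]], gripper=[30, 30, 30, 30])

```text
clock: 6.42
eef_pos: [513.8, 312.1, 75.4]
tool_rot: [-3.141, -0.003, -0.039]
force: [0.4, -0.3, -3.0]
width: 39.7
```

>>> arm_command(rot=[[0, 0, 0], [0, 0, 0], [0, 0, 0], [0, 0, 0]], slide=[[-2, 0, -3], [0, 0, 0], [0, 0, -2], [0, 0, 0]], gripper=[30, 30, 30, 30])

```text
clock: 6.75
eef_pos: [511.8, 312.6, 70.9]
tool_rot: [-3.14, -0.004, -0.038]
force: [-0.4, 0.5, -3.5]
width: 39.2
```

>>> arm_command(rot=[[0, 0, 0], [0, 0, 0], [0, 0, 0], [0, 0, 0]], slide=[[0, 0, -1], [0, 0, 0], [0, 0, -1], [0, 0, 0]], gripper=[30, 30, 30, 30])

```text
clock: 7.08
eef_pos: [511.8, 313.2, 69.1]
tool_rot: [-3.14, -0.004, -0.038]
force: [0.4, 0.2, -3.7]
width: 39.0
```

>>> arm_command(rot=[[0, 0, 0], [0, 0, 0], [0, 0, 0], [0, 0, 0]], slide=[[0, 0, -1], [0, 0, 0], [0, 0, -1], [0, 0, 0]], gripper=[30, 30, 30, 30])

```text
clock: 7.42
eef_pos: [512.1, 313.8, 69.1]
tool_rot: [-3.139, -0.005, -0.037]
force: [-1.0, -0.7, -3.6]
width: 38.8
```

>>> arm_command(rot=[[0, 0, 0], [0, 0, 0], [0, 0, 0]], slide=[[0, 0, -2.5], [0, 0, 0], [0, 0, 0]], gripper=[30, 30, 30])

```text
clock: 7.67
eef_pos: [512.7, 314.5, 69.9]
tool_rot: [-3.139, -0.008, -0.037]
force: [-0.8, 0.1, -3.4]
width: 39.5
```

>>> arm_command(rot=[[0, 0, 0], [0, 0, 0], [0, 0, 0]], slide=[[0, 0, -2], [0, 0, -2], [0, 0, 0]], gripper=[30, 30, 30])

```text
clock: 7.92
eef_pos: [513.0, 314.9, 69.4]
tool_rot: [-3.139, -0.009, -0.038]
force: [0.4, -0.4, -3.8]
width: 39.2
```

```bash
python3 - <<'E'
from h import *
for i in range(2):
    s=telemetry.read_state(); print(s['eef_pos'],s['force'],s['qd'].round(3),s['clock'])
    if i==0: shot('wrist','w3'); 
shot('scene','s3')
cm,im,dep=load('s3'); cv2.imwrite('pics/s3c.png',cv2.resize(im[230:370,300:460][:,:,::-1],None,fx=4,fy=4))
E
```

```text
[512.96751248 314.93135565  69.43423401] [ 0.35383371 -0.40327855 -3.78174994] [-0.001 -0.012 -0.001 -0.005 -0.006  0.013  0.001] 7.9167
[513.19672509 315.20728193  69.2418513 ] [-0.57715711  0.65961526 -2.95811598] [ 0.     0.017  0.004 -0.001  0.002 -0.024 -0.002] 7.9667
```

View pics/s3c.png

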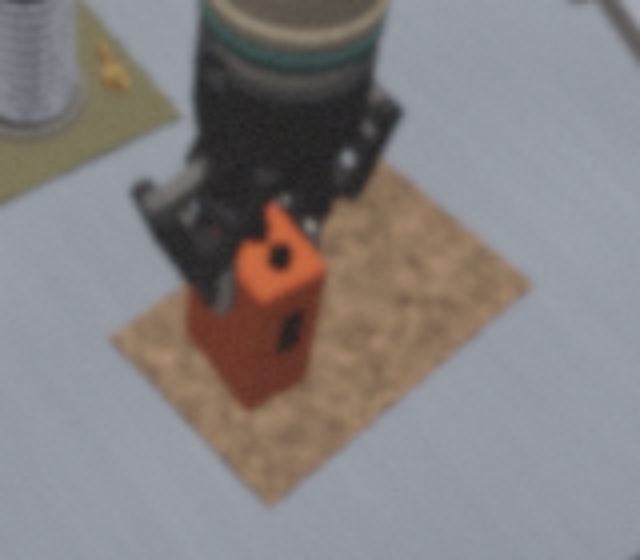

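View pics/w3.png

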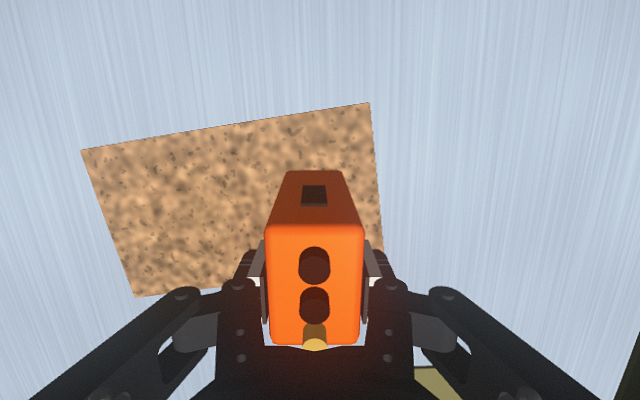

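>>> arm_command(rot=[[0, 0, 0], [0, 0, 0], [0, 0, 0], [0, 0, 0], [0, 0, 0]], slide=[[0, 0, 0], [0, 0, 0], [0, 0, 0], [0, 0, 0], [0, 0, 0]], gripper=[42, 50, 65, 85, 85])

```text
clock: 8.43
eef_pos: [514.1, 316.0, 67.7]
tool_rot: [-3.136, -0.01, -0.038]
force: [-1.2, -0.2, -0.8]
width: 83.5
```

>>> arm_command(rot=[[0, 0, 0], [0, 0, 0], [0, 0, 0], [0, 0, 0], [0, 0, 0]], slide=[[0, 0, 10], [0, 0, 25], [0, 0, 40], [0, 0, 40], [0, 0, 20]], gripper=[85, 85, 85, 85, 85])

```text
clock: 8.85
eef_pos: [509.2, 313.0, 203.2]
tool_rot: [3.139, 0.002, -0.037]
force: [0.1, -0.2, 0.5]
width: 85.1
```

>>> arm_command(rot=[[0, 0, 0], [0, 0, 0], [0, 0, 0], [0, 0, 0], [0, 0, 0]], slide=[[0, -20, 0], [0, -40, 0], [0, -40, 0], [0, -40, 0], [0, -20, 0]], gripper=[85, 85, 85, 85, 85])

```text
clock: 9.27
eef_pos: [510.8, 159.9, 215.9]
tool_rot: [-3.128, -0.016, -0.023]
force: [0.5, -0.7, 0.0]
width: 85.2
```

```bash
python3 - <<'E'
from h import *
s=telemetry.read_state(); print(s['eef_pos'],s['tool_rot'])
shot('wrist','w4')
E
```

```text
[510.7617304 159.8614135 215.8981123] [-3.12783096 -0.01553615 -0.02257976]
```

View pics/w4.png

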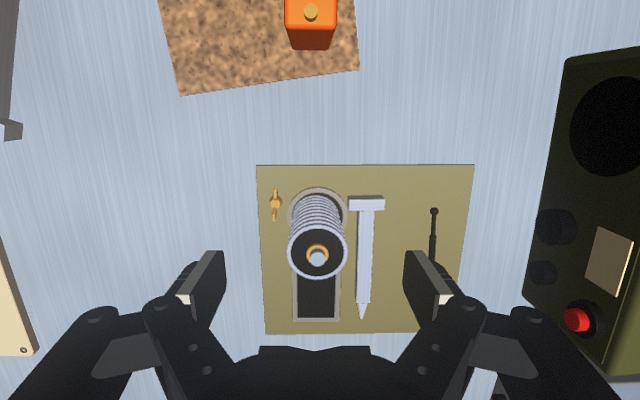

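Handheld stands on the mat (310,30). The dummy load (317,250) is still home, and the emptied oblong pad is visible at (317,300). Next is the dummy load.

>>> arm_command(rot=[[-0.7, 0.7, 0], [0, 0, 0], [0, 0, 0], [0, 0, 0], [0, 0, 0]], slide=[[2, -30, 0], [1, -25, -10], [0, 0, -20], [0, 0, 0], [0, 0, 0]], gripper=[85, 85, 85, 85, 85])

```text
clock: 9.73
eef_pos: [515.7, 96.7, 190.1]
tool_rot: [3.14, -0.01, -0.032]
force: [0.3, 0.1, -0.0]
width: 84.7
```

>>> arm_command(rot=[[0, 0.5, 0], [0, 0, 0], [0, 0, 0], [0, 0, 0], [0, 0, 0]], slide=[[-1, 4, -15], [0, 0, -25], [0, 0, -15], [0, 0, 0], [0, 0, 0]], gripper=[85, 85, 85, 85, 85])

```text
clock: 10.15
eef_pos: [516.7, 108.1, 135.9]
tool_rot: [-3.138, -0.007, -0.025]
force: [1.0, 0.0, 0.1]
width: 84.9
```

```bash
python3 - <<'E'
from meas import *
s=telemetry.read_state(); print(s['eef_pos'],s['tool_rot'])
cm,im,dep=shot('wrist','w5'); P=cloud(cm,dep)
m=(P[...,2]>95)&(P[...,2]<111)&(np.hypot(P[...,0]-514,P[...,1]-101)<45)
c=big(m); p=onplane(cm,c,103)[:,:2]; print(cv2.minEnclosingCircle(p.astype(np.float32)))
E
```

```text
[516.73971212 108.11541644 135.91966981] [-3.13793859 -0.00664285 -0.02497398]
((515.1038818359375, 102.53726959228516), 28.513057708740234)
```

View pics/w5.png

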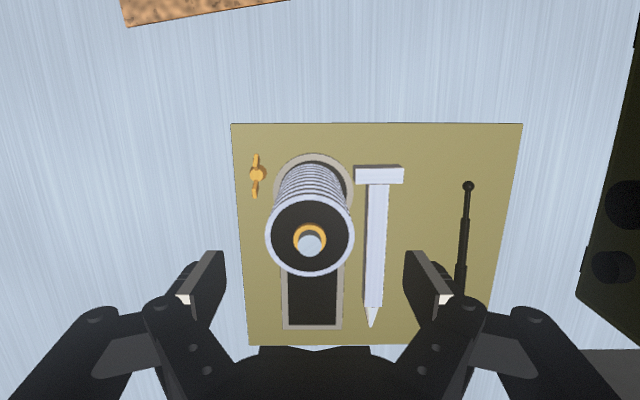

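>>> arm_command(rot=[[0, 0.3, 0], [0, 0, 0], [0, 0, 0], [0, 0, 0], [0, 0, 0]], slide=[[-2, -6, 0], [0, 0, -10], [0, 0, -20], [0, 0, -10], [0, 0, 0]], gripper=[85, 85, 85, 85, 85])

```text
clock: 10.62
eef_pos: [517.6, 103.5, 97.8]
tool_rot: [-3.135, -0.009, -0.024]
force: [-0.0, -0.1, 0.3]
width: 85.0
```

>>> arm_command(rot=[[-0.3, 0.4, 0], [0, 0, 0], [0, 0, 0], [0, 0, 0], [0, 0, 0]], slide=[[-3.5, -1.5, 0], [0, 0, -12], [0, 0, -12], [0, 0, 0], [0, 0, 0]], gripper=[85, 85, 85, 85, 85])

```text
clock: 11.03
eef_pos: [514.6, 101.8, 75.3]
tool_rot: [-3.141, -0.004, -0.024]
force: [0.0, 0.4, -0.6]
width: 85.1
```

>>> arm_command(rot=[[0, 0, 0], [0, 0, 0], [0, 0, 0], [0, 0, 0], [0, 0, 0]], slide=[[0, 0, -3], [0, 0, 0], [0, 0, 0], [0, 0, 0], [0, 0, 0]], gripper=[75, 60, 50, 45, 45])

```text
clock: 11.45
eef_pos: [515.1, 102.0, 75.0]
tool_rot: [-3.141, -0.006, -0.025]
force: [0.2, 0.4, -2.9]
width: 54.7
```

>>> arm_command(rot=[[0, 0, 0], [0, 0, 0], [0, 0, 0], [0, 0, 0], [0, 0, 0]], slide=[[0, 0, 0], [0, 0, 0], [0, 0, 0], [0, 0, 0], [0, 0, 0]], gripper=[45, 45, 45, 45, 45])

```text
clock: 11.87
eef_pos: [514.6, 101.5, 74.5]
tool_rot: [3.142, -0.004, -0.025]
force: [-0.1, -0.4, -2.6]
width: 54.7
```

>>> arm_command(rot=[[0, 0, 0], [0, 0, 0], [0, 0, 0], [0, 0, 0], [0, 0, 0]], slide=[[0, 0, 10], [0, 0, 25], [-5, 0, 30], [-20, 10, 20], [-25, 20, 5]], gripper=[45, 45, 45, 45, 45])

```text
clock: 12.28
eef_pos: [466.4, 127.3, 167.2]
tool_rot: [3.139, -0.003, -0.034]
force: [-0.6, 1.7, -3.0]
width: 54.3
```

>>> arm_command(rot=[[0, 0, 0], [0, 0, 0], [0, 0, 0], [0, 0, 0], [0, 0, 0]], slide=[[-20, 30, 0], [-15, 38, 0], [-8, 40, 0], [-3, 35, 0], [0, 15, 0]], gripper=[45, 45, 45, 45, 45])

```text
clock: 12.7
eef_pos: [413.7, 289.1, 174.5]
tool_rot: [3.14, -0.007, -0.039]
force: [0.8, -0.2, -3.9]
width: 54.5
```

>>> arm_command(rot=[[0, 0, 0], [0, 0, 0], [0, 0, 0], [0, 0, 0], [0, 0, 0]], slide=[[0, 18, 0], [0, 0, -30], [0, 0, -35], [0, 0, -20], [0, 0, 0]], gripper=[45, 45, 45, 45, 45])

```text
clock: 13.12
eef_pos: [413.1, 319.7, 93.4]
tool_rot: [-3.13, -0.016, -0.027]
force: [-0.0, -1.2, -3.9]
width: 54.3
```

>>> arm_command(rot=[[-0.6, 0.7, 0], [0, 0, 0], [0, 0, 0], [0, 0, 0], [0, 0, 0]], slide=[[0, -8, 0], [0, 0, -8], [0, 0, -7], [0, 0, 0], [0, 0, 0]], gripper=[45, 45, 45, 45, 45])

```text
clock: 13.53
eef_pos: [415.1, 311.3, 81.3]
tool_rot: [-3.139, -0.007, -0.028]
force: [0.8, -0.6, -3.8]
width: 54.8
```

>>> arm_command(rot=[[0, 0.3, 0], [0, 0, 0], [0, 0, 0], [0, 0, 0], [0, 0, 0]], slide=[[-2, 0, -5], [0, 0, -3], [0, 0, -2], [0, 0, -1.5], [0, 0, 0]], gripper=[45, 45, 45, 45, 45])

```text
clock: 13.95
eef_pos: [414.4, 312.0, 70.6]
tool_rot: [-3.137, -0.004, -0.029]
force: [-0.9, 0.2, -2.8]
width: 54.4
```

>>> arm_command(rot=[[0, 0, 0], [0, 0, 0], [0, 0, 0]], slide=[[0, 0, -1.5], [0, 0, 0], [0, 0, 0]], gripper=[45, 45, 45])

```text
clock: 14.2
eef_pos: [414.5, 313.2, 71.2]
tool_rot: [-3.135, -0.006, -0.028]
force: [-0.3, -0.2, -3.4]
width: 54.6
```

Same sign of contact as before (it no longer descends, at the expected height). I release.

>>> arm_command(rot=[[0, 0, 0], [0, 0, 0], [0, 0, 0], [0, 0, 0], [0, 0, 0]], slide=[[0, 0, 0], [0, 0, 0], [0, 0, 0], [0, 0, 0], [0, 0, 0]], gripper=[58, 65, 75, 85, 85])

```text
clock: 14.62
eef_pos: [415.3, 314.2, 71.8]
tool_rot: [-3.133, -0.008, -0.028]
force: [-0.3, -0.7, 0.2]
width: 85.0
```

>>> arm_command(rot=[[0, 0, 0], [0, 0, 0], [0, 0, 0], [0, 0, 0], [0, 0, 0]], slide=[[0, 0, 10], [0, 0, 25], [0, 0, 40], [0, 0, 40], [0, 0, 20]], gripper=[85, 85, 85, 85, 85])

```text
clock: 15.03
eef_pos: [411.1, 311.2, 208.9]
tool_rot: [-3.141, 0.003, -0.026]
force: [1.1, 0.6, -0.0]
width: 85.0
```

>>> arm_command(rot=[[0, 0, 0], [0, 0, 0], [0, 0, 0.3], [0, 0, 0.3], [0, 0, 0.3]], slide=[[5, -30, 5], [10, -38, 0], [22, -34, 0], [24, -33, 0], [24, -33, 0]], gripper=[85, 85, 85, 85, 85])

```text
clock: 15.45
eef_pos: [495.3, 151.4, 227.1]
tool_rot: [-3.125, -0.012, 0.013]
force: [0.6, 1.8, -0.6]
width: 84.8
```

>>> arm_command(rot=[[0, 0, 0.3], [0, 0, 0.3], [0, 0, 0], [0, 0, 0]], slide=[[24, -33, 0], [24, -30, 0], [10, -10, 0], [0, 0, 0]], gripper=[60, 50, 45, 45])

```text
clock: 15.78
eef_pos: [559.7, 63.5, 230.7]
tool_rot: [-3.129, -0.018, 0.01]
force: [0.4, -0.1, -0.1]
width: 44.7
```

```bash
python3 - <<'E'
from h import *
s=telemetry.read_state(); print(s['eef_pos'],s['tool_rot'],s['width'])
shot('wrist','w6'); shot('top','top6')
E
```

```text
[559.72432588  63.48492249 230.66505607] [-3.12943449 -0.0184311   0.00990288] 44.65337073489446
```

View pics/w6.png

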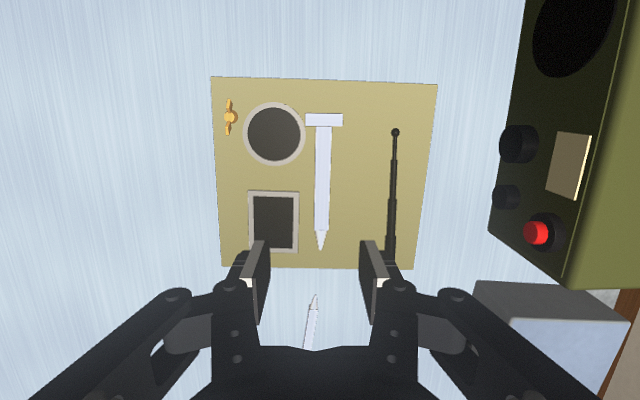

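View pics/top6.png

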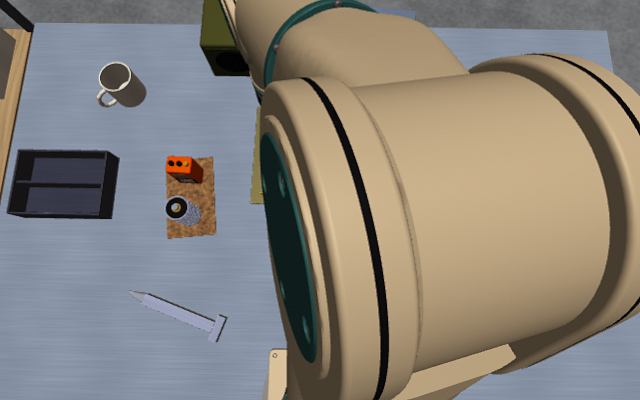

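Both objects stand upright on the mat (top view (181,168) and (180,208)). Both empty pads and the stake are clear in the wrist view: round pad (274,133), oblong pad (273,220), stake (322,180).

```bash
python3 - <<'E'
from meas import *
cm,im,dep=load('w6'); hsv=cv2.cvtColor(im,cv2.COLOR_RGB2HSV); H,S,V=[hsv[...,i].astype(int) for i in range(3)]
P=cloud(cm,dep)
def box(u0,u1,v0,v1):
    m=np.zeros(H.shape,bool); m[v0:v1,u0:u1]=1; return m
print(hsv[105,274],hsv[130,274],hsv[220,273],hsv[180,322],hsv[150,300],P[130,274],P[220,273],P[180,322])
m=box(240,310,95,172)&(S<60)&~((H>100)&(V>180))
m=box(240,304,95,172)&(S<70)
c=big(m);p=onplane(cm,c,8)[:,:2];print('round',cv2.minEnclosingCircle(p.astype(np.float32)))
m=box(245,302,185,258)&(V<90); print('inlay',rect(cm,m,8))
m=box(244,303,185,258)&(S<70); print('square',rect(cm,m,8))
m=box(300,350,108,255)&(S<60)&(V>150); r=big(m); p=onplane(cm,r,22)[:,:2]
print('stake',rect(cm,m,22),p.min(0),p.max(0))
b=p[(p[:,1]>-10)&(p[:,1]<100)]
l=b[b[:,0]<574];q=b[b[:,0]>574]
for s in(l,q): k=np.polyfit(s[:,1],s[:,0],1);print(k,np.polyval(k,[42,60]))
E
```

```text
[ 17  22 208] [27 29 80] [30 29 62] [114  20 238] [ 18  22 206] [517.20897003 107.39260942   8.24381092] [513.24866031  -3.71911236  10.81552001] [573.46485155  51.25131501  22.51040164]
round ((517.7362060546875, 101.22635650634766), 37.77142333984375)
inlay (array([513.5, -17.1]), array([83.3, 49.2]), 'long axis deg 89.4')
square (array([511.1, -13.1]), array([93.1, 70.7]), 'long axis deg 88.4')
stake (array([572.4,  42.8]), array([167.8,  47.1]), 'long axis deg 89.9') [548.88768523 -41.12089875] [596.00175081 126.68495587]
[-1.05392912e-01  5.68199684e+02] [563.77318138 561.87610896]
[8.40069044e-03 5.83067722e+02] [583.42055055 583.57176298]
```

>>> arm_command(rot=[[-0.6, 0.8, 0], [0, 0, 0], [0, 0, 0], [0, 0, 0], [0, 0, 0]], slide=[[13, -5, -10], [0, 0, -35], [0, 0, -40], [0, 0, -25], [0, 0, 0]], gripper=[45, 45, 45, 45, 45])

```text
clock: 16.3
eef_pos: [566.9, 74.2, 122.4]
tool_rot: [-3.132, -0.008, 0.029]
force: [0.5, 0.5, -1.2]
width: 45.0
```

>>> arm_command(rot=[[-0.5, 0.4, -1], [0, 0, 0], [0, 0, 0], [0, 0, 0], [0, 0, 0]], slide=[[7, -15, 0], [0, 0, -15], [0, 0, -30], [0, 0, -15], [0, 0, 0]], gripper=[45, 45, 45, 45, 45])

```text
clock: 16.72
eef_pos: [577.0, 64.6, 69.0]
tool_rot: [-3.139, -0.008, 0.018]
force: [-0.1, -0.6, 0.6]
width: 45.2
```

>>> arm_command(rot=[[0, 0.4, -0.8], [0, 0, 0], [0, 0, 0], [0, 0, 0], [0, 0, 0]], slide=[[-2.5, -6, -5], [0, 0, -15], [0, 0, -15], [0, 0, 0], [0, 0, 0]], gripper=[45, 45, 45, 45, 45])

```text
clock: 17.13
eef_pos: [580.3, 58.0, 42.2]
tool_rot: [-3.138, -0.012, 0.001]
force: [-0.8, -0.1, 0.0]
width: 45.1
```

```bash
python3 - <<'E'
from h import *
s=telemetry.read_state(); print(s['eef_pos'],s['tool_rot'],s['width'])
shot('wrist','w7')
E
```

```text
[580.32921304  58.02639722  42.20063148] [-3.13812714e+00 -1.18280124e-02  5.74782626e-04] 45.14462912503664
```

View pics/w7.png

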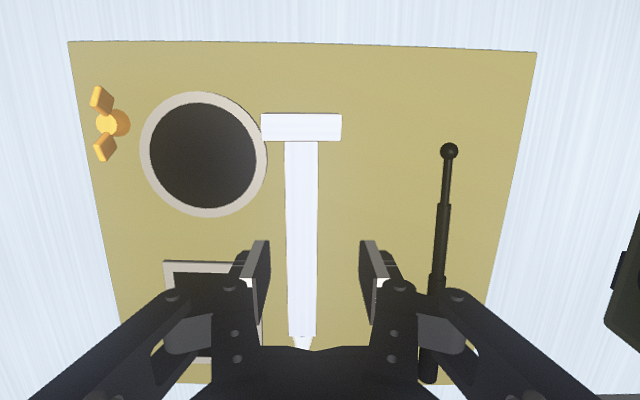

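>>> arm_command(rot=[[0, 0.6, 0], [0, 0, 0], [0, 0, 0], [0, 0, 0], [0, 0, 0]], slide=[[-7, 0, 0], [0, 0, -10], [-1, 0, -12], [0, 0, -4], [0, 0, 0]], gripper=[45, 45, 45, 45, 45])

```text
clock: 17.6
eef_pos: [574.0, 57.8, 18.3]
tool_rot: [-3.137, -0.007, -0.001]
force: [0.7, 0.2, -0.2]
width: 45.2
```

```bash
python3 - <<'E'
from meas import *
cm,im,dep=load('w7'); hsv=cv2.cvtColor(im,cv2.COLOR_RGB2HSV); V=hsv[...,2]
m=np.zeros(V.shape,bool); m[95:215,145:262]=V[95:215,145:262]<110
c=big(m);p=onplane(cm,c,8)[:,:2];print('round inlay',cv2.minEnclosingCircle(p.astype(np.float32)))
print('sq corner top-left',onplane(cm,[(163,262)],8))
print('stake head ctr',onplane(cm,[(262,113),(342,114),(341,141),(261,140)],22))
E
```

```text
round inlay ((516.5474853515625, 101.80816650390625), 31.033153533935547)
sq corner top-left [[482.95302993  34.17987445   8.        ]]
stake head ctr [[554.06215763 127.8793763   22.        ]
 [595.18953991 127.34456718  22.        ]
 [595.01717717 113.48770167  22.        ]
 [552.89798412 114.08396178  22.        ]]
```

>>> arm_command(rot=[[0, 0, 0], [0, 0, 0], [0, 0, 0], [0, 0, 0]], slide=[[-0.5, 0, -5], [0, 0, -4], [0, 0, 0], [0, 0, 0]], gripper=[45, 45, 45, 45])

```text
clock: 17.93
eef_pos: [572.7, 58.0, 7.2]
tool_rot: [-3.138, -0.005, -0.0]
force: [-0.8, 1.0, 0.0]
width: 45.2
```

>>> arm_command(rot=[[0, 0, 0], [0, 0, 0], [0, 0, 0], [0, 0, 0], [0, 0, 0]], slide=[[0.5, 0, 0.5], [0, 0, 0], [0, 0, 0], [0, 0, 0], [0, 0, 0]], gripper=[30, 20, 10, 10, 10])

```text
clock: 18.35
eef_pos: [573.2, 58.1, 7.9]
tool_rot: [-3.138, -0.005, -0.0]
force: [-0.4, 0.9, -2.0]
width: 16.3
```

>>> arm_command(rot=[[0, 0, 0], [0, 0, 0], [0, 0, 0], [0, 0, 0]], slide=[[0, 0, 0], [0, 0, 0], [0, 0, 0], [0, 0, 0]], gripper=[10, 10, 10, 10])

```text
clock: 18.68
eef_pos: [573.2, 58.1, 7.9]
tool_rot: [-3.138, -0.005, -0.0]
force: [0.5, 0.3, -1.8]
width: 16.5
```

>>> arm_command(rot=[[0, 0, 0], [0, 0, 0], [0, 0, 0], [0, 0, 0], [0, 0, 0]], slide=[[0, 0, 10], [0, 0, 25], [0, 0, 35], [0, 0, 35], [0, 0, 20]], gripper=[10, 10, 10, 10, 10])

```text
clock: 19.1
eef_pos: [565.8, 56.9, 132.5]
tool_rot: [-3.14, 0.012, 0.001]
force: [0.6, -0.1, -3.3]
width: 16.3
```

>>> arm_command(rot=[[0, 0, -3], [0, 0, -5], [0, 0, -6], [0, 0, -6], [0, 0, -6]], slide=[[-6, -20, 0], [-6, -25, 0], [-7, -30, 0], [-7, -30, 0], [-7, -30, 0]], gripper=[10, 10, 10, 10, 10])

```text
clock: 19.52
eef_pos: [536.7, -70.2, 143.3]
tool_rot: [-3.128, -0.004, -0.454]
force: [0.2, -0.1, -4.1]
width: 16.3
```

>>> arm_command(rot=[[0, 0, -6], [0, 0, -6], [0, 0, -6], [0, 0, -6], [0, 0, -6]], slide=[[-7, -30, 0], [-7, -30, 0], [-7, -30, 0], [-7, -30, 0], [-7, -30, 0]], gripper=[10, 10, 10, 10, 10])

```text
clock: 19.93
eef_pos: [496.9, -225.9, 146.4]
tool_rot: [-3.127, -0.003, -1.003]
force: [-0.4, 0.4, -4.4]
width: 16.3
```

>>> arm_command(rot=[[0, 0, -6], [0, 0, -6], [0, 0, -5], [0, 0, -3], [0, 0, 0]], slide=[[-7, -25, 20], [-3, -20, 20], [0, -10, 10], [0, 0, 0], [0, 0, 0]], gripper=[10, 10, 10, 10, 10])

```text
clock: 20.35
eef_pos: [478.2, -292.8, 200.2]
tool_rot: [-3.132, -0.002, -1.388]
force: [0.1, 0.5, -3.4]
width: 16.4
```

```bash
python3 - <<'E'
from h import *
s=telemetry.read_state(); print(s['eef_pos'],s['tool_rot'],s['width'],s['qpos'].round(2))
shot('wrist','w8')
E
```

```text
[ 478.1517833 -292.8304507  200.2132018] [-3.13153844e+00 -2.30086561e-03 -1.38797301e+00] 16.384236414378133 [ 0.5   0.53  0.    1.81 -0.01  0.79 -0.88]
```

View pics/w8.png

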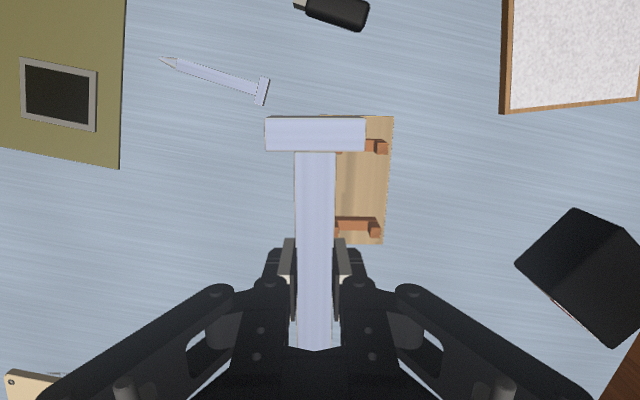

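```bash
python3 - <<'E'
from meas import *
cm,im,dep=load('w8'); hsv=cv2.cvtColor(im,cv2.COLOR_RGB2HSV); H,S,V=[hsv[...,i].astype(int) for i in range(3)]
cv2.imwrite('pics/w8c.png',cv2.resize(im[105:255,320:410][:,:,::-1],None,fx=4,fy=4,interpolation=cv2.INTER_CUBIC))
m=(H<25)&(S>60); 
ps=[]
for v in range(122,238,2):
    u=np.where(m[v,340:410])[0]
    if len(u): ps.append((340+u.max()+0.5,v))
p=onplane(cm,ps,6); k=np.polyfit(p[:,0],p[:,1],1); r=p[:,1]-np.polyval(k,p[:,0]); print('edge dir deg',np.degrees(np.arctan(k[0])),'y at x=470',np.polyval(k,470),r.std())
print('corners',onplane(cm,[(394,116),(383,244)],6).round(1))
# top view
cm,im,dep=load('top0'); f=lambda L:[(420+a/4,150+b/4) for a,b in L]
print(onplane(cm,f([(40,78),(162,62),(217,291),(91,309)]),6).round(1))
# stake line
cm,im,dep=load('w8');
print('stake axis',onplane(cm,[(315,150),(315,340),(315,117)],218).round(1))
E
```

```text
edge dir deg 9.227826025951062 y at x=470 -378.80770990258367 0.33594473001658703
corners [[ 553.9 -365.8    6. ]
 [ 406.3 -390.7    6. ]]
[[ 538.7 -286.7    6. ]
 [ 550.5 -364.7    6. ]
 [ 403.8 -389.6    6. ]
 [ 391.4 -311.4    6. ]]
stake axis [[ 533.6 -282.6  218. ]
 [ 439.9 -300.   218. ]
 [ 546.5 -280.2  218. ]]
```

View pics/w8c.png

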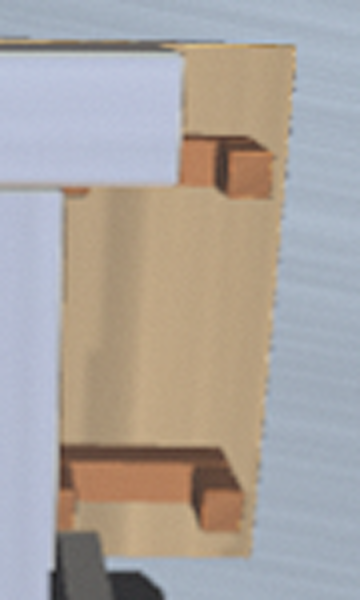

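>>> arm_command(rot=[[-0.1, 0.6, -1.2], [0, 0, 0], [0, 0, 0], [0, 0, 0], [0, 0, 0]], slide=[[5, -20, 0], [4, -20, -10], [0, -3, -20], [0, 0, -15], [0, 0, 0]], gripper=[10, 10, 10, 10, 10])

```text
clock: 20.82
eef_pos: [488.1, -331.8, 154.2]
tool_rot: [-3.141, 0.002, -1.39]
force: [-1.4, 0.6, -4.4]
width: 16.3
```

>>> arm_command(rot=[[0, 0, -1], [0, 0, 0], [0, 0, 0], [0, 0, 0], [0, 0, 0]], slide=[[0, -4, 0], [0, 0, -25], [0, 0, -35], [0, 0, -15], [0, 0, 0]], gripper=[10, 10, 10, 10, 10])

```text
clock: 21.23
eef_pos: [491.3, -333.7, 80.6]
tool_rot: [-3.136, 0.002, -1.402]
force: [-0.8, 0.5, -3.0]
width: 16.5
```

>>> arm_command(rot=[[-0.1, 0.3, -0.4], [0, 0, 0], [0, 0, 0], [0, 0, 0]], slide=[[-4, -2.5, 0], [0, 0, -12], [0, 0, 0], [0, 0, 0]], gripper=[10, 10, 10, 10])

```text
clock: 21.57
eef_pos: [489.3, -336.8, 71.4]
tool_rot: [-3.138, -0.002, -1.408]
force: [-0.1, -0.0, -3.4]
width: 16.2
```

```bash
python3 - <<'E'
from h import *
s=telemetry.read_state(); print(s['eef_pos'],s['tool_rot'],s['width'])
shot('wrist','w9')
E
```

```text
[ 489.33662774 -336.80226237   71.41680119] [-3.13840961e+00 -1.74503988e-03 -1.40796474e+00] 16.24158243834696
```

View pics/w9.png

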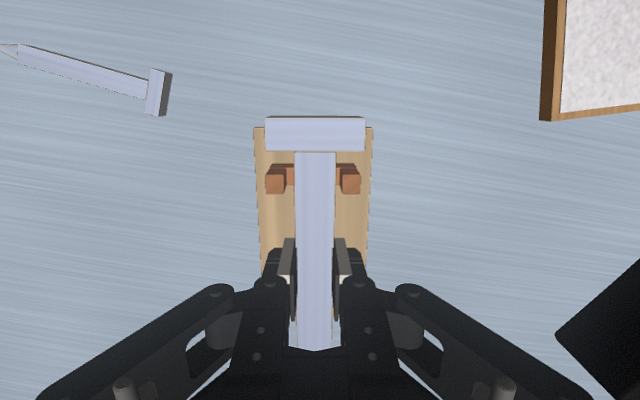

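Stake is centred over the rest: the saddle posts at columns 265–286 and 340–360 are symmetric about the bar at 315.

```bash
python3 - <<'E'
from h import *
cm,im,dep=load('w9'); u=np.array([np.cos(np.radians(9.3)),np.sin(np.radians(9.3))]); t=np.array([489.3,-336.8])
print('base far edge along, from TCP',((onplane(cm,[(258,128),(371,128)],6)[:,:2]-t)@u).round(1),'want 75-15=60')
print('head end',((onplane(cm,[(315,118)],71.4+14)[:,:2]-t)@u).round(1),'want 70')
E
```

```text
base far edge along, from TCP [58.3 58.3] want 75-15=60
head end [69.1] want 70
```

>>> arm_command(rot=[[0, 0, 0], [0, 0, 0], [0, 0, 0], [0, 0, 0], [0, 0, 0]], slide=[[-1, 0, -10], [0, 0, -15], [0, 0, -10], [0, 0, 0], [0, 0, 0]], gripper=[10, 10, 10, 10, 10])

```text
clock: 22.03
eef_pos: [490.0, -337.7, 36.5]
tool_rot: [-3.134, -0.005, -1.408]
force: [-0.4, -0.0, -3.3]
width: 16.7
```

>>> arm_command(rot=[[0, 0.3, 0], [0, 0, 0], [0, 0, 0], [0, 0, 0]], slide=[[-3, 1, -4], [0, 0, -3], [0, 0, -1], [0, 0, 0]], gripper=[10, 10, 10, 10])

```text
clock: 22.37
eef_pos: [487.1, -336.9, 28.6]
tool_rot: [-3.139, -0.005, -1.408]
force: [1.0, 0.6, -3.9]
width: 16.6
```

>>> arm_command(rot=[[0, 0, 0], [0, 0, 0], [0, 0, 0], [0, 0, 0]], slide=[[0, 0, -2], [0, 0, -2], [0, 0, 0], [0, 0, 0]], gripper=[10, 10, 10, 10])

```text
clock: 22.7
eef_pos: [487.7, -337.3, 24.9]
tool_rot: [-3.138, -0.006, -1.408]
force: [-0.3, -0.2, -4.1]
width: 16.4
```

>>> arm_command(rot=[[0, 0, 0], [0, 0, 0], [0, 0, 0]], slide=[[0, 0, -1.5], [0, 0, 0], [0, 0, 0]], gripper=[10, 10, 10])

```text
clock: 22.95
eef_pos: [488.2, -337.6, 24.2]
tool_rot: [-3.137, -0.007, -1.408]
force: [-0.6, 0.1, -3.8]
width: 16.2
```

>>> arm_command(rot=[[0, 0, 0], [0, 0, 0], [0, 0, 0]], slide=[[0, 0, -1.5], [0, 0, 0], [0, 0, 0]], gripper=[10, 10, 10])

```text
clock: 23.2
eef_pos: [488.7, -337.9, 24.4]
tool_rot: [-3.136, -0.008, -1.408]
force: [1.3, 0.0, -3.6]
width: 16.5
```

Contact at the expected height (about 24). I release, opening moderately.

>>> arm_command(rot=[[0, 0, 0], [0, 0, 0], [0, 0, 0], [0, 0, 0]], slide=[[0, 0, 0], [0, 0, 0], [0, 0, 0], [0, 0, 0]], gripper=[20, 28, 40, 40])

```text
clock: 23.53
eef_pos: [489.8, -338.7, 25.0]
tool_rot: [-3.134, -0.01, -1.408]
force: [0.2, -1.0, -0.2]
width: 39.9
```

>>> arm_command(rot=[[0, 0, 0], [0, 0, 0], [0, 0, 0], [0, 0, 0], [0, 0, 0]], slide=[[0, 0, 8], [0, 0, 20], [0, 0, 35], [0, 0, 40], [0, 0, 40]], gripper=[40, 40, 40, 60, 85])

```text
clock: 23.95
eef_pos: [483.7, -334.5, 165.6]
tool_rot: [3.135, 0.003, -1.408]
force: [0.7, -0.6, 0.0]
width: 63.0
```

```bash
python3 - <<'E'
from h import *
s=telemetry.read_state(); print(s['eef_pos'],s['tool_rot'],s['width'])
shot('wrist','w10')
E
```

```text
[ 483.65207035 -334.51926393  165.5536062 ] [ 3.13534992e+00  3.07189562e-03 -1.40763496e+00] 62.9644035879185
```

View pics/w10.png

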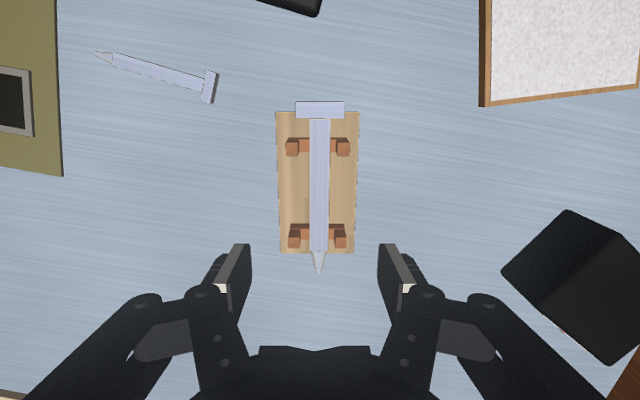

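Stake lies in both notches. I check the centring numerically.

```bash
python3 - <<'E'
from h import *
cm,im,dep=load('w10'); P=cloud(cm,dep)
b=onplane(cm,[(276,112),(359,112),(354,252),(281,253)],6)[:,:2]; print('base ctr',b.mean(0),np.linalg.norm(b[0]-b[3]),np.linalg.norm(b[0]-b[1]))
h=onplane(cm,[(320,101)],38)[:,:2][0]; p=onplane(cm,[(318.5,275)],29)[:,:2][0]; print('stake ctr',(h+p)/2,np.linalg.norm(h-p),P[180,319],P[141,319])
E
```

```text
base ctr [ 473.61437968 -338.93731295] 149.30019989474556 78.74708993519855
stake ctr [ 472.19220874 -340.56285384] 172.786682685047 [ 489.91982763 -337.311668     38.90604767] [ 524.47086346 -331.45619563   39.29841663]
```

>>> arm_command(rot=[[0, 0, 3], [0, 0, 5], [0, 0, 5], [0, 0, 5], [0, 0, 5]], slide=[[0, 25, 15], [2, 38, 10], [2, 38, 10], [2, 38, 5], [2, 38, 5]], gripper=[85, 85, 85, 85, 85])

```text
clock: 24.42
eef_pos: [496.3, -168.8, 229.0]
tool_rot: [-3.129, -0.027, -1.01]
force: [0.4, 0.6, -0.1]
width: 84.9
```

>>> arm_command(rot=[[0, 0, 5], [0, 0, 5], [0, 0, 5], [0, 0, 5], [0, 0, 5]], slide=[[2, 38, 0], [2, 38, 0], [2, 38, 0], [2, 38, 0], [2, 38, 0]], gripper=[85, 85, 85, 85, 85])

```text
clock: 24.83
eef_pos: [506.9, 29.3, 234.7]
tool_rot: [-3.123, -0.036, -0.554]
force: [0.3, -1.0, 0.1]
width: 85.2
```

>>> arm_command(rot=[[0, 0, 5], [0, 0, 5], [0, 0, 5], [0, 0, 5], [0, 0, 0]], slide=[[2, 38, 0], [2, 38, 0], [2, 38, 0], [2, 20, 0], [0, 0, 0]], gripper=[85, 85, 85, 85, 85])

```text
clock: 25.25
eef_pos: [513.7, 180.4, 238.7]
tool_rot: [-3.114, -0.043, -0.172]
force: [-1.0, 0.9, 0.0]
width: 85.0
```

>>> arm_command(rot=[[-1, 1.5, 3.5], [-0.8, 1, 3.5], [0, 0, 0.5], [0, 0, 0]], slide=[[0, 35, 0], [0, 30, 0], [0, 10, 0], [0, 0, 0]], gripper=[85, 85, 85, 85])

```text
clock: 25.58
eef_pos: [513.4, 254.7, 239.8]
tool_rot: [3.128, -0.003, -0.041]
force: [-0.0, -0.4, 0.6]
width: 85.0
```

```bash
python3 - <<'E'
from meas import *
s=telemetry.read_state(); print(s['eef_pos'],s['tool_rot'],s['width'])
cm,im,dep=shot('wrist','w11'); P=cloud(cm,dep)
m=(P[...,2]>97)&(P[...,2]<109)&(np.abs(P[...,0]-513)<35)&(np.abs(P[...,1]-315)<60); print('hand',rect(cm,m,104))
m=(P[...,2]>92)&(P[...,2]<106)&(np.hypot(P[...,0]-414,P[...,1]-313)<45)
c=big(m); p=onplane(cm,c,99)[:,:2]; print('dummy',cv2.minEnclosingCircle(p.astype(np.float32)))
E
```

```text
[513.43435896 254.69303164 239.83024502] [ 3.12785202 -0.00340113 -0.04141152] 85.01664093427542
hand (array([515.1, 317.1]), array([57. , 39.7]), 'long axis deg 87.6')
dummy ((414.3642578125, 313.8897399902344), 28.5876407623291)
```

View pics/w11.png

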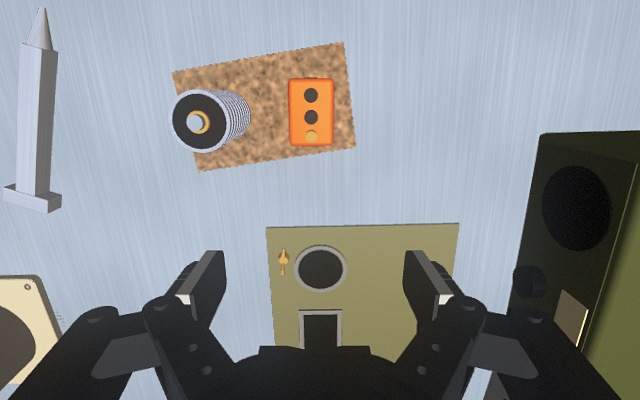

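Both still stand on the mat: handheld (311,112), dummy load (197,121). I return to the handheld.

>>> arm_command(rot=[[0.7, 0, 0], [0, 0, 0], [0, 0, 0], [0, 0, 0], [0, 0, 0]], slide=[[0, 30, -5], [0, 25, -15], [0, 0, -30], [0, 0, -15], [0, 0, 0]], gripper=[70, 70, 70, 70, 70])

```text
clock: 26.05
eef_pos: [517.7, 296.5, 174.8]
tool_rot: [3.132, -0.01, -0.064]
force: [-0.2, 0.1, -0.3]
width: 69.9
```

>>> arm_command(rot=[[0.4, 0.5, 1.3], [0, 0, 0], [0, 0, 0], [0, 0, 0], [0, 0, 0]], slide=[[-4, 19, 0], [0, 0, -20], [0, 0, -20], [0, 0, 0], [0, 0, 0]], gripper=[70, 70, 70, 70, 70])

```text
clock: 26.47
eef_pos: [517.6, 309.5, 138.3]
tool_rot: [3.137, -0.005, -0.052]
force: [0.4, 0.2, 0.2]
width: 69.6
```

>>> arm_command(rot=[[0.2, 0.3, 0.7], [0, 0, 0], [0, 0, 0], [0, 0, 0], [0, 0, 0]], slide=[[-3, 8, 0], [-1, 0, -18], [0, 0, -15], [0, 0, 0], [0, 0, 0]], gripper=[70, 70, 70, 70, 70])

```text
clock: 26.88
eef_pos: [517.6, 320.7, 113.1]
tool_rot: [-3.135, -0.009, -0.041]
force: [0.3, 0.5, 0.9]
width: 70.1
```

```bash
python3 - <<'E'
from meas import *
s=telemetry.read_state(); print(s['eef_pos'],s['tool_rot'],s['width'])
shot('wrist','w12')
E
```

```text
[517.62237109 320.74624935 113.06119311] [-3.13505351 -0.00889687 -0.04059662] 70.12987165006687
```

View pics/w12.png

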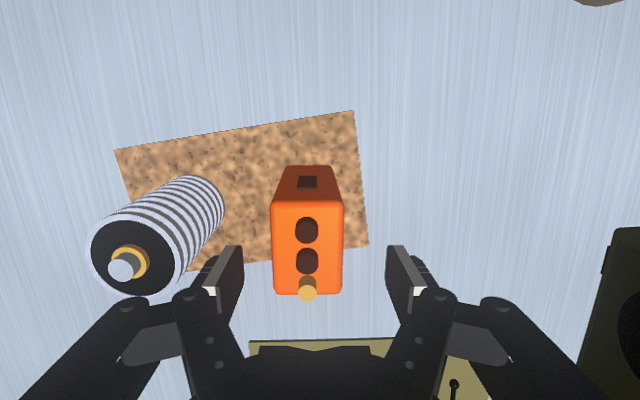

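>>> arm_command(rot=[[-0.3, 0.4, 0], [0, 0, 0], [0, 0, 0], [0, 0, 0], [0, 0, 0]], slide=[[-4, -4, 0], [-1, 0, -15], [0, 0, -15], [0, 0, 0], [0, 0, 0]], gripper=[70, 70, 70, 70, 70])

```text
clock: 27.35
eef_pos: [514.8, 318.2, 89.1]
tool_rot: [-3.136, -0.008, -0.041]
force: [0.7, 0.2, -0.3]
width: 70.2
```

>>> arm_command(rot=[[-0.3, 0.4, 0], [0, 0, 0], [0, 0, 0], [0, 0, 0], [0, 0, 0]], slide=[[-1, -2, -8], [-0.5, 0, -8], [0, 0, -2], [0, 0, 0], [0, 0, 0]], gripper=[70, 70, 70, 70, 70])

```text
clock: 27.77
eef_pos: [514.5, 316.7, 72.6]
tool_rot: [-3.14, -0.004, -0.041]
force: [1.7, 0.8, -0.3]
width: 69.9
```

>>> arm_command(rot=[[0, 0, 0], [0, 0, 0], [0, 0, 0], [0, 0, 0], [0, 0, 0]], slide=[[-1, -1, -2.5], [0, 0, 0], [0, 0, 0], [0, 0, 0], [0, 0, 0]], gripper=[60, 45, 30, 30, 30])

```text
clock: 28.18
eef_pos: [513.5, 315.9, 70.5]
tool_rot: [-3.14, -0.004, -0.041]
force: [0.3, 0.8, -0.1]
width: 39.2
```

>>> arm_command(rot=[[0, 0, 0], [0, 0, 0], [0, 0, 0], [0, 0, 0]], slide=[[0, 0, 0], [0, 0, 0], [0, 0, 0], [0, 0, 0]], gripper=[30, 30, 30, 30])

```text
clock: 28.52
eef_pos: [513.5, 315.9, 70.5]
tool_rot: [-3.14, -0.004, -0.041]
force: [0.3, -0.3, -0.7]
width: 39.2
```

>>> arm_command(rot=[[0, 0, 0], [0, 0, 0], [0, 0, 0], [0, 0, 0], [0, 0, 0]], slide=[[0, 0, 10], [0, 0, 25], [0, -5, 30], [0, -20, 15], [0, -35, 0]], gripper=[30, 30, 30, 30, 30])

```text
clock: 28.93
eef_pos: [509.1, 263.2, 152.8]
tool_rot: [-3.135, 0.001, -0.029]
force: [1.2, 0.4, -3.6]
width: 39.5
```

>>> arm_command(rot=[[0, 0, 0], [0, 0, 0], [0, 0, 0], [0, 0, 0], [0, 0, 0]], slide=[[0, -40, 0], [0, -40, 0], [0, -40, 0], [0, -40, 0], [0, -35, 0]], gripper=[30, 30, 30, 30, 30])

```text
clock: 29.35
eef_pos: [507.5, 64.1, 157.5]
tool_rot: [-3.132, -0.004, -0.02]
force: [-0.2, 0.0, -3.6]
width: 39.0
```

>>> arm_command(rot=[[0, 0, 0], [0, 0, 0], [0, 0, 0], [0, 0, 0]], slide=[[0, -30, 0], [0, -15, 0], [0, 0, 0], [0, 0, 0]], gripper=[30, 30, 30, 30])

```text
clock: 29.68
eef_pos: [504.7, 3.4, 158.7]
tool_rot: [-3.141, -0.001, -0.037]
force: [1.1, 0.7, -3.9]
width: 39.4
```

>>> arm_command(rot=[[0, 0, 0.3], [0, 0, 0], [0, 0, 0], [0, 0, 0], [0, 0, 0]], slide=[[7, -13, -10], [0, 0, -20], [0, 0, -15], [0, 0, 0], [0, 0, 0]], gripper=[30, 30, 30, 30, 30])

```text
clock: 30.1
eef_pos: [515.2, -7.3, 112.4]
tool_rot: [-3.139, -0.006, -0.024]
force: [0.1, -0.0, -2.5]
width: 39.4
```

>>> arm_command(rot=[[0, 0, 0], [0, 0, 0], [0, 0, 0], [0, 0, 0]], slide=[[0, 0, -10], [0, 0, -8], [0, 0, 0], [0, 0, 0]], gripper=[30, 30, 30, 30])

```text
clock: 30.43
eef_pos: [516.8, -4.9, 93.7]
tool_rot: [-3.138, -0.008, -0.02]
force: [0.5, 0.8, -3.6]
width: 39.1
```

>>> arm_command(rot=[[-0.2, 0.3, -0.4], [0, 0, 0], [0, 0, 0], [0, 0, 0]], slide=[[-3, -5, -4], [0, 0, -5], [0, 0, 0], [0, 0, 0]], gripper=[30, 30, 30, 30])

```text
clock: 30.77
eef_pos: [514.0, -10.4, 84.5]
tool_rot: [3.141, -0.004, -0.027]
force: [-0.0, 0.8, -4.0]
width: 39.2
```

```bash
python3 - <<'E'
from meas import *
s=telemetry.read_state(); print(s['eef_pos'],s['tool_rot'],s['width'])
shot('wrist','w13')
E
```

```text
[514.0430896  -10.41741147  84.54934212] [ 3.14149752 -0.00357528 -0.02715369] 39.180699697049505
```

View pics/w13.png

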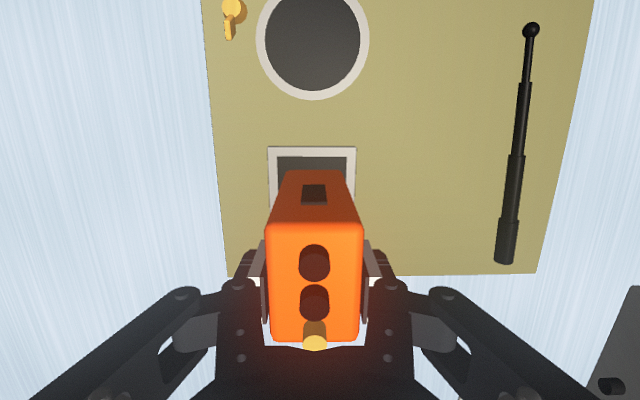

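Handheld over its pad: pad columns 268–355, handheld 265–362 and square to it. I lower it.

>>> arm_command(rot=[[0, 0, 0], [0, 0, 0], [0, 0, 0], [0, 0, 0], [0, 0, 0]], slide=[[0, 0, -3], [0, 0, -3], [0, 0, -2], [0, 0, 0], [0, 0, 0]], gripper=[30, 30, 30, 30, 30])

```text
clock: 31.23
eef_pos: [514.5, -10.3, 76.2]
tool_rot: [-3.141, -0.005, -0.027]
force: [0.5, -0.2, -3.3]
width: 39.0
```

>>> arm_command(rot=[[0, 0, 0], [0, 0, 0], [0, 0, 0]], slide=[[-0.5, 0, -2], [0, 0, 0], [0, 0, 0]], gripper=[30, 30, 30])

```text
clock: 31.48
eef_pos: [514.6, -10.1, 74.6]
tool_rot: [-3.141, -0.006, -0.027]
force: [-0.4, 1.0, -4.0]
width: 39.2
```

>>> arm_command(rot=[[0, 0, 0], [0, 0, 0]], slide=[[0, 0, -1.5], [0, 0, 0]], gripper=[30, 30])

```text
clock: 31.65
eef_pos: [514.8, -10.2, 74.9]
tool_rot: [3.141, -0.007, -0.027]
force: [-0.7, 0.9, -3.8]
width: 39.3
```

Contact. I release and rise.

>>> arm_command(rot=[[0, 0, 0], [0, 0, 0], [0, 0, 0], [0, 0, 0], [0, 0, 0]], slide=[[0, 0, 0], [0, 0, 0], [0, 0, 0], [0, 0, 0], [0, 0, 0]], gripper=[42, 50, 65, 85, 85])

```text
clock: 32.07
eef_pos: [516.4, -9.9, 75.8]
tool_rot: [3.141, -0.011, -0.027]
force: [-0.1, 0.9, -0.1]
width: 83.3
```

>>> arm_command(rot=[[0, 0, 0], [0, 0, 0], [0, 0, 0], [0, 0, 0], [0, 0, 0]], slide=[[0, 0, 10], [0, 0, 25], [0, 0, 40], [0, 0, 40], [0, 0, 20]], gripper=[85, 85, 85, 85, 85])

```text
clock: 32.48
eef_pos: [511.1, -9.3, 212.6]
tool_rot: [-3.141, 0.003, -0.025]
force: [0.8, 0.1, -0.9]
width: 84.9
```

```bash
python3 - <<'E'
from meas import *
s=telemetry.read_state(); print(s['eef_pos'],s['tool_rot'],s['width'])
cm,im,dep=shot('wrist','w14'); P=cloud(cm,dep)
E
```

```text
[511.08237919  -9.3326352  212.56859196] [-3.14135331e+00  3.05718257e-03 -2.47184201e-02] 84.90355762713413
```

View pics/w14.png

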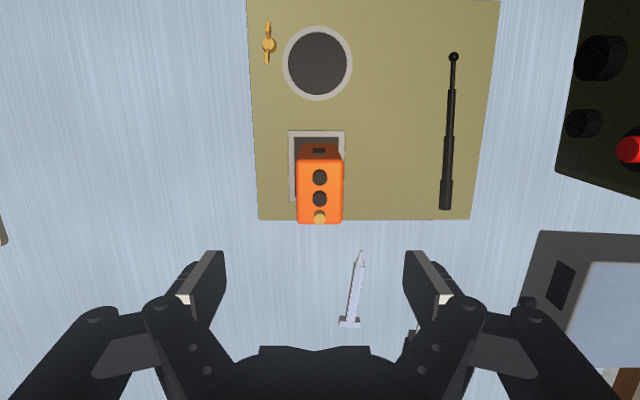

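The handheld stands on the oblong pad (319,185), with pad edges showing evenly. Next is the dummy load.

>>> arm_command(rot=[[0, 0, 0], [0, 0, 0], [0, 0, 0], [0, 0, 0], [0, 0, 0]], slide=[[-8, 25, 5], [-11, 36, 0], [-12, 38, 0], [-12, 38, 0], [-12, 38, 0]], gripper=[85, 85, 85, 85, 85])

```text
clock: 32.95
eef_pos: [461.0, 159.5, 226.3]
tool_rot: [3.137, -0.015, -0.049]
force: [0.8, -0.3, -0.0]
width: 85.4
```

>>> arm_command(rot=[[0, 0, 0], [0, 0, 0], [0, 0, 0], [0, 0, 0], [0, 0, 0]], slide=[[-12, 38, 0], [-12, 38, 0], [-8, 30, 0], [0, 10, 0], [0, 0, 0]], gripper=[85, 85, 85, 85, 85])

```text
clock: 33.37
eef_pos: [421.6, 290.4, 229.5]
tool_rot: [-3.139, -0.016, -0.035]
force: [0.3, -0.2, -0.2]
width: 85.1
```

>>> arm_command(rot=[[0, 0.8, 0], [0, 0, 0], [0, 0, 0], [0, 0, 0], [0, 0, 0]], slide=[[-8, 18, -10], [0, 0, -30], [0, 0, -30], [0, 0, -10], [0, 0, 0]], gripper=[85, 85, 85, 85, 85])

```text
clock: 33.78
eef_pos: [416.9, 303.8, 149.0]
tool_rot: [-3.141, -0.007, -0.04]
force: [0.7, -0.5, 0.2]
width: 85.0
```

```bash
python3 - <<'E'
from meas import *
s=telemetry.read_state(); print(s['eef_pos'],s['tool_rot'],s['width'])
cm,im,dep=shot('wrist','w15'); P=cloud(cm,dep)
m=(P[...,2]>92)&(P[...,2]<106)&(np.hypot(P[...,0]-414,P[...,1]-313)<45)
c=big(m); p=onplane(cm,c,99)[:,:2]; print('dummy',cv2.minEnclosingCircle(p.astype(np.float32)))
E
```

```text
[416.94584539 303.8219848  148.95298315] [-3.14050581 -0.00746877 -0.03976323] 84.95777969469886
dummy ((414.265869140625, 313.6060791015625), 28.577722549438477)
```

View pics/w15.png

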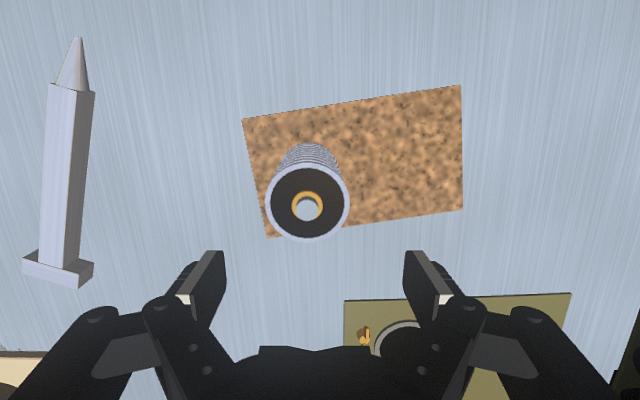

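>>> arm_command(rot=[[0, 0.4, 0.3], [0, 0, 0], [0, 0, 0], [0, 0, 0], [0, 0, 0]], slide=[[-4, 8, 0], [0, 0, -12], [0, 0, -12], [0, 0, 0], [0, 0, 0]], gripper=[85, 85, 85, 85, 85])

```text
clock: 34.25
eef_pos: [417.3, 311.8, 130.2]
tool_rot: [-3.137, -0.006, -0.041]
force: [0.0, -0.2, 0.8]
width: 84.9
```

>>> arm_command(rot=[[-0.2, 0.4, 0.3], [0, 0, 0], [0, 0, 0], [0, 0, 0]], slide=[[-5, 0, -5], [-1, 0, -12], [0, 0, 0], [0, 0, 0]], gripper=[85, 85, 85, 85])

```text
clock: 34.58
eef_pos: [412.6, 313.5, 116.5]
tool_rot: [-3.137, -0.003, -0.035]
force: [-0.2, 0.5, 0.9]
width: 84.8
```

```bash
python3 - <<'E'
from meas import *
s=telemetry.read_state(); print(s['eef_pos'],s['tool_rot'],s['width'])
cm,im,dep=shot('wrist','w16'); P=cloud(cm,dep)
m=(P[...,2]>92)&(P[...,2]<106)&(np.hypot(P[...,0]-414,P[...,1]-313)<45)
c=big(m); p=onplane(cm,c,99)[:,:2]; print('dummy',cv2.minEnclosingCircle(p.astype(np.float32)),c.min(0),c.max(0))
E
```

```text
[412.55628749 313.45170045 116.48181143] [-3.13664514 -0.00341052 -0.03544869] 84.7856156542875
dummy ((414.0167541503906, 314.1025390625), 28.524551391601562) [267 191] [365 281]
```

View pics/w16.png

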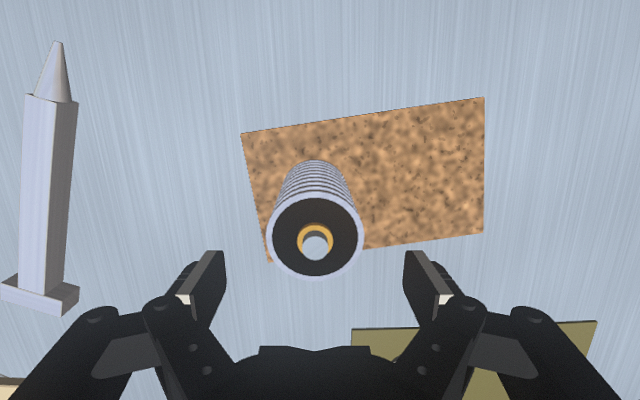

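Dummy load centred at column 316, jaw centre at 314. I descend.

>>> arm_command(rot=[[-0.2, 0.2, 0], [0, 0, 0], [0, 0, 0], [0, 0, 0], [0, 0, 0]], slide=[[-1, 0, -10], [-1, -0.5, -15], [-0.5, -0.5, -12], [0, 0, 0], [0, 0, 0]], gripper=[85, 85, 85, 85, 85])

```text
clock: 35.05
eef_pos: [411.2, 313.6, 79.4]
tool_rot: [-3.138, -0.003, -0.036]
force: [0.4, -0.1, -0.2]
width: 85.2
```

>>> arm_command(rot=[[0, 0, 0], [0, 0, 0], [0, 0, 0], [0, 0, 0], [0, 0, 0]], slide=[[1.5, 0, -5], [0, 0, -2.5], [0, 0, 0], [0, 0, 0], [0, 0, 0]], gripper=[85, 85, 75, 60, 45])

```text
clock: 35.47
eef_pos: [413.6, 314.6, 72.8]
tool_rot: [-3.136, -0.004, -0.036]
force: [-1.4, -1.5, 5.7]
width: 54.6
```

>>> arm_command(rot=[[0, 0, 0], [0, 0, 0], [0, 0, 0], [0, 0, 0], [0, 0, 0]], slide=[[0, 0, 0], [0, 0, 0], [0, 0, 0], [0, 0, 0], [0, 0, 0]], gripper=[45, 45, 45, 45, 45])

```text
clock: 35.88
eef_pos: [413.3, 314.2, 73.0]
tool_rot: [-3.137, -0.004, -0.036]
force: [-0.5, 0.1, -1.0]
width: 54.1
```

>>> arm_command(rot=[[0, 0, 0], [0, 0, 0], [0, 0, 0], [0, 0, 0], [0, 0, 0]], slide=[[0, 0, 10], [0, 0, 25], [2, -8, 30], [10, -20, 15], [18, -30, 0]], gripper=[45, 45, 45, 45, 45])

```text
clock: 36.3
eef_pos: [437.5, 262.3, 157.0]
tool_rot: [-3.133, 0.002, -0.021]
force: [0.3, 1.2, -3.6]
width: 54.3
```

>>> arm_command(rot=[[0, 0, 0], [0, 0, 0], [0, 0, 0], [0, 0, 0], [0, 0, 0]], slide=[[20, -32, 0], [20, -32, 0], [18, -28, 0], [8, -12, 0], [0, 0, 0]], gripper=[45, 45, 45, 45, 45])

```text
clock: 36.72
eef_pos: [509.3, 146.1, 162.3]
tool_rot: [-3.136, -0.005, -0.027]
force: [0.3, -0.6, -3.1]
width: 54.0
```

>>> arm_command(rot=[[-0.3, 0, 0], [0, 0, 0], [0, 0, 0], [0, 0, 0]], slide=[[3, -22, 0], [3, -20, -5], [0, 0, -15], [0, 0, 0]], gripper=[45, 45, 45, 45])

```text
clock: 37.05
eef_pos: [515.0, 103.1, 144.2]
tool_rot: [-3.14, -0.007, -0.028]
force: [-1.0, 0.8, -3.5]
width: 54.4
```

>>> arm_command(rot=[[0, 0, 0], [0, 0, 0], [0, 0, 0], [0, 0, 0]], slide=[[0, 0, -15], [0, 0, -15], [0, 0, 0], [0, 0, 0]], gripper=[45, 45, 45, 45])

```text
clock: 37.38
eef_pos: [514.0, 107.1, 116.3]
tool_rot: [-3.138, -0.007, -0.024]
force: [0.5, 0.1, -3.4]
width: 54.5
```

>>> arm_command(rot=[[-0.2, 0.4, 0], [0, 0, 0], [0, 0, 0], [0, 0, 0]], slide=[[0, -5, -8], [0, -0.5, -15], [0, 0, -4], [0, 0, 0]], gripper=[45, 45, 45, 45])

```text
clock: 37.72
eef_pos: [515.5, 104.0, 91.5]
tool_rot: [-3.14, -0.004, -0.02]
force: [-0.2, -0.1, -3.0]
width: 54.2
```

```bash
python3 - <<'E'
from meas import *
s=telemetry.read_state(); print(s['eef_pos'],s['tool_rot'],s['width'])
shot('wrist','w17')
E
```

```text
[515.45197109 104.0400666   91.53751488] [-3.14019769 -0.0041235  -0.01996322] 54.20723378021436
```

View pics/w17.png

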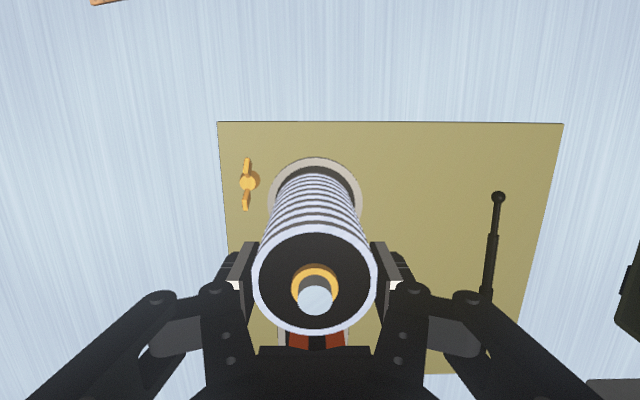

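Dummy load is over the round pad (pad columns 269–362, load centred at 315). I make the last descent, with -2 mm in y.

>>> arm_command(rot=[[0, 0.1, 0], [0, 0, 0], [0, 0, 0], [0, 0, 0], [0, 0, 0]], slide=[[0, -2, -4], [0, 0, -4], [0, 0, -3], [0, 0, -2], [0, 0, 0]], gripper=[45, 45, 45, 45, 45])

```text
clock: 38.18
eef_pos: [516.9, 102.2, 79.6]
tool_rot: [-3.139, -0.005, -0.02]
force: [0.0, 0.1, -3.4]
width: 54.2
```

>>> arm_command(rot=[[0, 0, 0], [0, 0, 0], [0, 0, 0]], slide=[[0, 0, -1.5], [0, 0, 0], [0, 0, 0]], gripper=[45, 45, 45])

```text
clock: 38.43
eef_pos: [516.9, 102.3, 78.0]
tool_rot: [-3.139, -0.006, -0.02]
force: [-0.0, 0.1, -3.9]
width: 54.1
```

>>> arm_command(rot=[[0, 0, 0], [0, 0, 0], [0, 0, 0]], slide=[[-1.5, 0, -1.2], [0, 0, 0], [0, 0, 0]], gripper=[45, 45, 45])

```text
clock: 38.68
eef_pos: [515.8, 102.4, 77.1]
tool_rot: [-3.139, -0.007, -0.02]
force: [-0.4, -0.8, -2.5]
width: 54.3
```

>>> arm_command(rot=[[0, 0, 0], [0, 0, 0], [0, 0, 0]], slide=[[0, 0, -1.2], [0, 0, 0], [0, 0, 0]], gripper=[45, 45, 45])

```text
clock: 38.93
eef_pos: [516.0, 102.4, 77.4]
tool_rot: [-3.14, -0.008, -0.02]
force: [0.4, 0.2, -3.1]
width: 54.1
```

Contact at 77. I release and rise.

>>> arm_command(rot=[[0, 0, 0], [0, 0, 0], [0, 0, 0], [0, 0, 0], [0, 0, 0]], slide=[[0, 0, 0], [0, 0, 0], [0, 0, 0], [0, 0, 0], [0, 0, 0]], gripper=[58, 65, 75, 85, 85])

```text
clock: 39.35
eef_pos: [517.0, 103.0, 78.1]
tool_rot: [-3.139, -0.01, -0.02]
force: [0.2, 0.2, -0.6]
width: 84.6
```

>>> arm_command(rot=[[0, 0, 0], [0, 0, 0], [0, 0, 0], [0, 0, 0], [0, 0, 0]], slide=[[0, 0, 10], [0, 0, 25], [0, 0, 40], [0, 0, 40], [0, 0, 40]], gripper=[85, 85, 85, 85, 85])

```text
clock: 39.77
eef_pos: [509.6, 101.6, 232.7]
tool_rot: [3.141, 0.009, -0.017]
force: [0.9, -0.6, -0.1]
width: 85.0
```

>>> arm_command(rot=[[0, 0, 0], [0, 0, 0], [0, 0, 0], [0, 0, 0], [0, 0, 0]], slide=[[0, -10, 20], [-15, -20, 20], [-15, -10, 10], [0, 0, 0], [0, 0, 0]], gripper=[85, 85, 85, 85, 85])

```text
clock: 40.18
eef_pos: [483.2, 63.8, 298.6]
tool_rot: [-3.138, -0.013, -0.015]
force: [0.1, 0.0, -0.4]
width: 85.3
```

```bash
python3 - <<'E'
from meas import *
s=telemetry.read_state(); print(s['eef_pos'],s['tool_rot'],s['width'],s['force'])
cm,im,dep=shot('wrist','w18'); P=cloud(cm,dep); shot('scene','s18')
m=(P[...,2]>101)&(P[...,2]<113)&(np.abs(P[...,0]-514)<35)&(np.abs(P[...,1]+10)<50); print('hand',rect(cm,m,108))
m=(P[...,2]>96)&(P[...,2]<110)&(np.hypot(P[...,0]-515,P[...,1]-102)<45)
c=big(m); p=onplane(cm,c,103)[:,:2]; print('dummy',cv2.minEnclosingCircle(p.astype(np.float32)))
E
```

```text
[483.19581119  63.76155709 298.58763168] [-3.13805632 -0.01297086 -0.014778  ] 85.27566270896175 [ 1.43620677e-01  5.25033007e-05 -3.55444626e-01]
hand (array([516.8,  -8.4]), array([57.5, 39.9]), 'long axis deg 88.8')
dummy ((517.3391723632812, 100.85816192626953), 28.22247886657715)
```

View pics/w18.png

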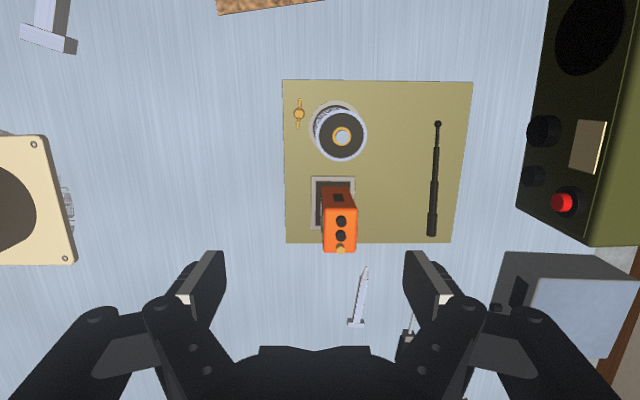

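View pics/s18.png

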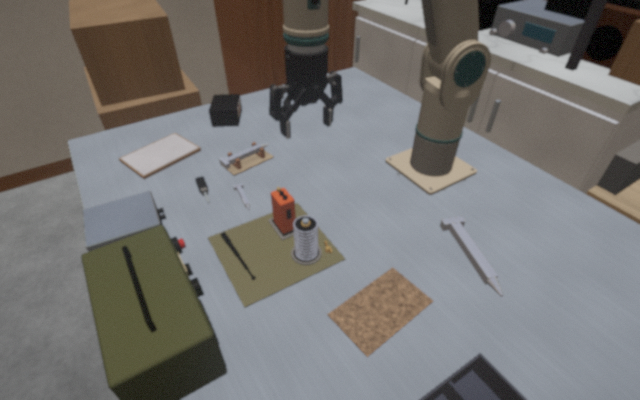

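Wrist and scene views: both stand on their pads (wrist (340,225) and (341,135)), within about 1.5 mm of their measured start positions. The stake lies in the rest (scene (245,155)). Wing nut (299,113) and antenna (435,180) are in place. I hand in the job.

```bash
python3 -c "
from cell import ctrl; print(ctrl.finish_job())"
```

```text
the job is handed in; nothing more can be done
None
```

The job is done and handed in at about 40 s of robot time; the system gave no verdict. I parked the handheld and then the dummy load side by side on the cork mat. Next I laid the middle-sized stake in both notches of the rest, then stood the handheld and the dummy load back on their pads.

Last checks:
- **Stake:** its middle is about 2 mm from the rest's. The depth reading puts its top at about 39 mm, where 38 mm is expected.
- **Handheld and dummy load:** both are upright and released, about 1–1.5 mm from the positions I measured before moving them. The handheld is within about 1–2° of square.
- **Wing nut and antenna:** they look unmoved in the last wrist picture, though I did not measure them.
- **Screwdriver:** it is still at its spot in the scene view, also not measured.

Two disagreements:
- **Cameras:** the top and wrist cameras differed by up to 4 mm in x. I corrected for this using the jaws at each grasp.
- **Force reading:** it never showed when an object touched down. I judged contact from the arm stopping at the expected height.

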